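# Hang the caddy below the frame on the hook stand

## Robot

A 6-joint arm with a two-finger parallel gripper is mounted at the origin on a cart in front of the work surface, level with it; the furniture and walls round the work are solid. World frame = base frame: x ahead of the robot, y to its left, z up, the work surface at z = 0. Lengths are in m, angles in rad, forces in N, time in s.
With the tool pointing down it reaches from about 0.225 to 0.875 m from the base axis. Payload 3.4 kg.
Tool frame: the origin (TCP) lies at the very end of the fingers, on their centre line; the grasp point (between the pads) lies 19 mm behind it; z points along the fingers, y is the line along which they close (so a half turn about z gives the same grasp; the last joint's range is limited). The gripper opens to 85 mm and grips with 20 to 120 N. Pads are 22 mm wide; open, the fingers measure 114 mm over their backs; the gripper's body (76 mm by 85 mm) begins 54 mm behind the grasp point. The pads swing forward as they close: fully open they stand 13 mm farther back than shut.
Start: joints at [1.129, 0.276, 1.505, -0, 1.361, -0.121], TCP at [0.181, 0.546, 0.231] pointing down, gripper open.
Joint ranges: [-2.89, 2.89], [-0.75, 2.08], [0.22, 2.7], [-1.18, 4.32], [0.11, 2.71], [-2.7, 2.7]. Speed limits (rad/s): [2.57, 2.57, 3.14, 3.14, 3.14, 3.14].

## Interface

Orientations are given as a unit quaternion [w, x, y, z].
In Python, from rig import get_state, optics, sign_off gives the robot as it stands.
- The arm moves only by the tool send_rows, never from a script. Its argument "increments" is a list of rows, each an object with "gripper": the gripper's target within -1 to 1 (shut at 1, half-way at 0, fully open at -1); "linear": the shift along the world's x, y, z in m, a list of three; "delta_rot": the turn, a rotation vector about the world's x, y, z in rad, a list of three. In form: [{"gripper": gripper, "linear": [dx, dy, dz], "delta_rot": [rx, ry, rz]}, ...]. A call has 1 to 8 rows; each row is the pose to reach, as a shift and turn from the pose commanded when the call began; what a row does not reach only later rows make up. A row lasts 1/10 s, in which the tool goes at most 50 mm and 8.59 degrees, less where a joint would pass 70% of its speed; a pose out of reach is approached as far as the arm can. A call with a gripper value outside its range is refused whole. The fingers move at their own pace and stop on an object; "newtons" is the grip in N (left out, the last holds). Time passes only in rows, so rows that repeat a pose let the fingers close. It gives the time, the measured TCP pose, the force, the opening and the grip force at its end, in the units of the state.
- get_state(): the state, without advancing time (a new reading comes with each control period).
- optics.get_image(name): name is "side" or "top"; returns a dict with "pixels" (480x640x3 uint8, blue, green, red), "K" (3x3 intrinsics, pixels), "k1" (the pictures are not rectified: a ray, as slopes to the right and down, at radius r is drawn at 1 + k1 r^2 times it, then the intrinsics apply), "rvec" (rotation vector, rad) and "tvec" (3), from world to camera coordinates, as OpenCV has them. Camera axes: x right, y down, z forward; pixel columns grow to the right and rows downward; lengths in m; the calibration is good to about 2 mm. A picture is of the moment at which its call begins. There is no depth.
- sign_off(): hands the job in; it is judged then, once.
The state is a dict: "clock": time; "qpos": joint angles; "qd": joint speeds; "effort": joint torques, N m; "position": TCP position; "ee_rot": TCP orientation; "contact_force": force on the tool from outside, world axes, zero at the start; "moment": the same for the moment, N m; "width": finger opening in m; "gripper_force": force on a finger pad.
Only numpy, scipy, OpenCV 4.12 (cv2) and the standard library are available. Lean on these libraries where they do the work, as an engineer would, in place of code of your own. Each camera call takes 0.05 s, during which the arm holds its last target. There are 200 camera calls.

## Task

Put the two hanging tiers together on the steel hook stand: hang the flat steel frame upright by its top bar in the stand's hook, and hang the square steel caddy by its crook from the frame's bottom bar, so that they hang freely one below the other. The caddy stands in a narrow bay of the wooden rack: before you hang it, lift it out and stand it upright on the free worktop, letting go of it, so that you can take it again another way. Leave the jars, the tin, the egg timer and the salt shaker where they stand, and do not let the frame or the caddy tip over.

Things in the scene. Friction and masses are not known exactly. Their poses are not given: they have to be found in the camera images.
- stand: Fixed steel stand. Origin on the worktop below the hook's seat; its front (-x) looks at the robot's side, turned 0.35 to 0.95 rad to the robot's right. Foot plate x -35 to 85, y +-60, 10 mm high. Post 16 mm thick at x = 62 mm; from it a flat arm, underside z = 288, runs forward to the hook: a V trough 28 mm wide in y that cups a bar along y between two lips at x = +-(12 to 17), up to z = 314.
- stand_seat (a point): Where the centre of an 8 mm bar lying in the stand's hook rests: 300 mm above the stand's origin. Axes as the stand's. A bar along y is brought from the front (-x) over the front lip, whose top is 14 mm above this point, and lowered.
- frame: Loose flat steel frame, an upright rectangle standing on its feet, 150 mm high, about 0.22 kg. Origin: centre of its underside, z up. Two side straps (14 mm in x, 7 in y), 62 mm over their outsides along y, 48 inside, joined by 8 mm round bars along y at z = 144 and z = 8 mm; one open window between (z = 12 to 140). Feet 44 mm long in x. Front and back alike.
- frame_top (a point): Centre of the frame's top bar, 144 mm above its origin.
- frame_bottom (a point): Centre of the frame's bottom bar, 8 mm above its origin.
- rack: Fixed wooden rack with two bays. Origin: centre of its underside; 110 mm deep (x), 190 wide (y). Floor board 12 mm thick; upright boards 10 mm thick at y = -90, 0, 90 mm, 120 mm high, so each bay is 80 mm wide, middle at y = +-45 mm. Open in front (-x), above and, over a low rail (x = 47, 34 mm high), behind. One bay holds the caddy, the other the jam jar.
- caddy: Loose open square steel pot, 64 x 64 mm, 58 high, walls 4, with a hanging crook and a grip fin on top, 166 mm high in all, about 0.28 kg. Origin: centre of its underside, z up. A neck plate 40 mm wide in y, 8 thick in x at x = -13 mm, rises from the pot and bends over towards +x into the crook. In the rack its front (-x) looks to the rack's front (within 0.06 rad).
- caddy_crook (a point): Centre of an 8 mm bar (along y) resting in the caddy's crook: x = 0, z = 122 mm in the caddy's frame. The crook is 28 mm wide in y and open downwards; its tip, at x = 11 to 16 mm, ends 12 mm below this point. Crook and fin enter the frame's window from either side, the tip passing over the bottom bar, and are lowered.
- caddy_handle (a point): On the caddy's grip fin, the upright plate on top of the crook: x = 0, z = 154 mm in the caddy's frame. The fin is 8 mm thick in x, 36 mm wide in y, from z = 133 (top of the crook) to 166 mm.
- jam_jar: Jam jar, 68 mm diameter, 84 mm high, in the rack's other bay; bystander. Origin at the centre of its underside.
- egg_timer: Domed egg timer, 56 mm diameter, 56 mm high; bystander on the worktop in front of the stand. Origin at the centre of its underside.
- tomato_tin: Tin, 75 mm diameter, 58 mm high; bystander. Origin at the centre of its underside.
- spice_a: Spice jar with a dark cap, 41 mm diameter, 105 mm high; bystander. Origin at the centre of its underside.
- salt_shaker: Glass salt shaker, 44 mm diameter, 90 mm high; bystander. Origin at the centre of its underside.
There are look-alikes about, which are no part of the job. What is shaped like the frame but pink or purple is not meant.

How it is judged:
By the outcome, as a careful person would: the job done as asked, in the order asked, and still so for the second after the job is handed in, with the robot touching nothing.
It also fails if it takes over 72 s, if anything falls off the work surface, if the arm or the gripper's body presses on something with over 40 N, if the wrist force passes 120 N, or if a joint passes its speed limit or range.

## Working session

There is one attempt and no reset: what is moved stays moved. The work goes in short steps, Python scripts to look and compute and a tool call to move; the robot and the scene stay as the last step left them, time stands still between calls to the robot, and variables do not carry over. Pictures are saved under pics/ and viewed, at most 10 in all, crops included, and the job is handed in when it is done.

Besides the shell and the picture viewer there is one more tool, called after ">>>" as name([rows], argument=value, ...), one row to a line, values as JSON. send_rows: Moves the arm, as the interface text tells. Its arguments: {"type":"object","properties":{"increments":{"type":"array"},"newtons":{"type":"number"}},"required":["increments"]}

```bash
mkdir -p pics; cat > h.py <<'E'
import numpy as np, cv2
from rig import get_state, optics
def grab(n,save=None):
    im=optics.get_image(n)
    if save: cv2.imwrite('pics/'+save,im['pixels'])
    return im
def ray(im,u,v):
    K=np.array(im['K']);d=np.array([(u-K[0,2])/K[0,0],(v-K[1,2])/K[1,1]])
    s=d.copy()
    for _ in range(30): s=d/(1+im['k1']*(s@s))
    R=cv2.Rodrigues(np.array(im['rvec'],float))[0];t=np.array(im['tvec'],float).ravel()
    return -R.T@t, R.T@np.array([s[0],s[1],1.])
def onz(im,u,v,z):
    c,d=ray(im,u,v); return c+d*(z-c[2])/d[2]
def proj(im,P):
    R=cv2.Rodrigues(np.array(im['rvec'],float))[0]
    p=R@np.array(P,float)+np.array(im['tvec'],float).ravel();s=p[:2]/p[2]
    s=s*(1+im['k1']*(s@s));K=np.array(im['K']);return np.array([K[0,0]*s[0]+K[0,2],K[1,1]*s[1]+K[1,2]])
def tri(a,pa,b,pb):
    c1,d1=ray(a,*pa);c2,d2=ray(b,*pb)
    x=np.linalg.lstsq(np.c_[d1,-d2],c2-c1,rcond=None)[0]
    p,q=c1+d1*x[0],c2+d2*x[1];return (p+q)/2,np.linalg.norm(p-q)
E
python3 - <<'E'
from h import *
for n in('side','top'):
    im=grab(n,n+'0.png'); c,_=ray(im,320,240); print(n,c,im['K'][0][0],im['k1'])
print(get_state())
E
```

```text
side [ 0.3787564  -1.07299275  1.01313358] 567.5209764943872 -0.005707192193286489
top [0.12831457 0.1949973  1.47836245] 483.41201216604645 -0.03212984790089675
{'clock': 0.1, 'qpos': array([ 1.12899673e+00,  2.76591811e-01,  1.50599441e+00, -1.15326577e-05,
        1.36073534e+00, -1.21016329e-01]), 'qd': array([ 0.00129091, -0.00244129, -0.00429082, -0.00159904,  0.00043076,
        0.00222731]), 'effort': array([ 1.35652295e-03, -4.17694795e+01, -2.46405637e+01, -4.36307459e-05,
        5.72166959e-03,  2.03849311e-05]), 'position': array([0.18111798, 0.54523294, 0.23049681]), 'ee_rot': array([-2.34649926e-04,  1.59703573e-01,  9.87164637e-01, -8.32018437e-04]), 'contact_force': array([-0.09465499,  0.61232225, -0.36237186]), 'moment': array([-0.00738471,  0.01511353, -0.04943544]), 'gripper_force': 0.0, 'width': 0.08549224500774966}
```

View pics/side0.png

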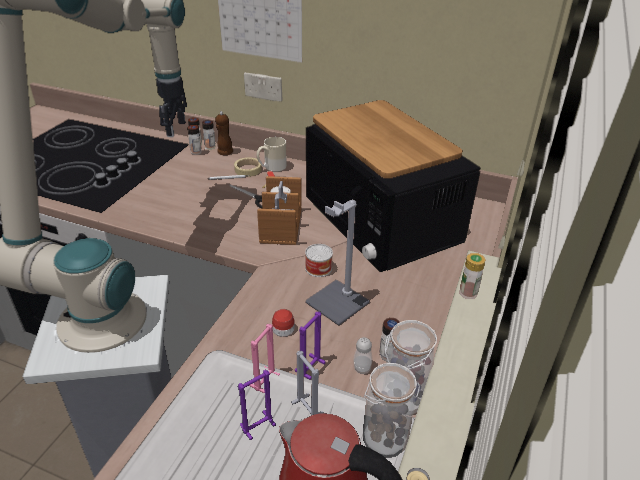

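View pics/top0.png

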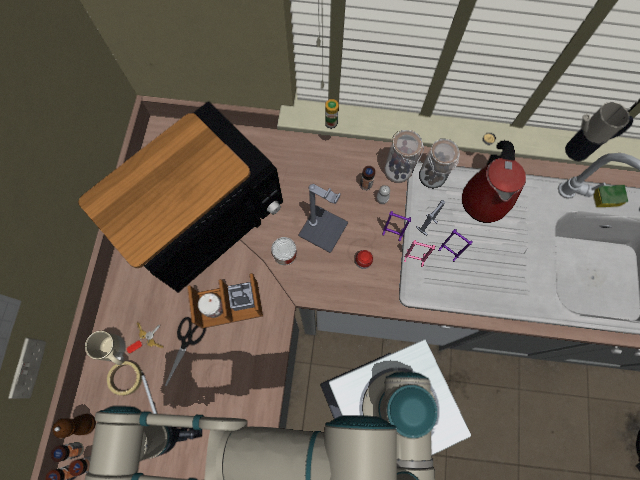

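The side view shows four frame-shaped things: pink at (262,357), purple at (311,345), purple at (255,403), and grey steel at (308,382), which is also at (431,217) in the top view. I choose the grey one. The rack is at (280,210) side and (225,300) top, with the caddy in the bay at top (241,294). The stand is at (325,215) top. One composite crop will check these.

```bash
python3 - <<'E'
import cv2,numpy as np
s=cv2.imread('pics/side0.png');t=cv2.imread('pics/top0.png')
def c(i,x,y): return cv2.resize(i[y:y+75,x:x+100],(400,300),interpolation=cv2.INTER_CUBIC)
cv2.imwrite('pics/c1.png',np.vstack([np.hstack([c(t,180,265),c(t,285,180)]),np.hstack([c(t,390,180),c(s,265,345)])]))
E
```

```text
(no output)
```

View pics/c1.png

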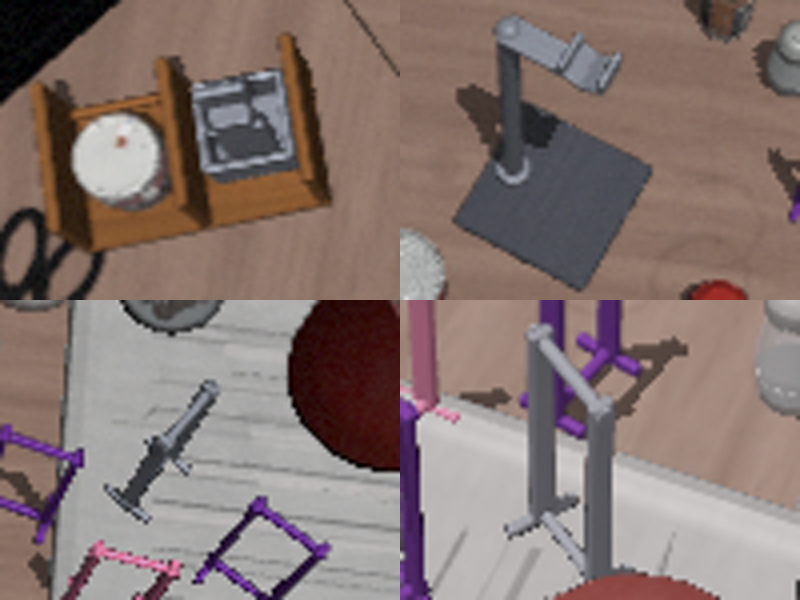

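```bash
python3 - <<'E'
from h import *
np.set_printoptions(precision=4,suppress=True)
t=grab('top');s=grab('side')
print('nadir px',proj(t,[.128314,.195,0]))
f=lambda x,y,u,v:(x+u/4-.4,y+v/4-.4)
print('plate');
P=[onz(t,*f(285,180,u,v),.010) for u,v in[(53,220),(182,290),(252,170)]]
for p in P:print(p)
print(np.linalg.norm(P[0]-P[1]),np.linalg.norm(P[1]-P[2]))
print('stand hook lips z .314: rear, front');
for u,v in[(180,34),(160,66),(219,58),(200,90)]:print(onz(t,*f(285,180,u,v),.314))
print('frame top by z .148, tri')
for (u,v),(a,b) in zip([(165,137),(210,87)],[(140,30),(202,105)]):
  p=f(390,180,u,v);q=f(265,345,a,b);print(onz(t,*p,.148),tri(t,p,s,q),onz(s,*q,.148))
print('frame feet z0');
for u,v in[(107,187),(147,220),(188,172)]:print(onz(t,*f(390,180,u,v),.003))
print('caddy rim');
for u,v in[(193,85),(283,70),(298,162),(205,175)]:print(onz(t,*f(180,265,u,v),.070))
print('rack board tops z.12');
for u,v in[(36,85),(90,248),(160,58),(203,225),(283,35),(328,203)]:print(onz(t,*f(180,265,u,v),.12))
for n,z,u,v in [('timer',.05,364,258),('tin',.058,284,249),('salt',.09,383,193),('spice',.105,368,172)]:print(n,onz(t,u,v,z))
cv2.imwrite('pics/c2.png',np.hstack([cv2.resize(s['pixels'][165:255,240:320],(533,600),interpolation=2),]))
E
```

```text
nadir px [320.3515 393.323 ]
plate
[0.6022 0.0727 0.01  ]
[0.5085 0.0007 0.01  ]
[ 0.579  -0.0911  0.01  ]
0.11812475049175067 0.11579371695733703
stand hook lips z .314: rear, front
[ 0.5906 -0.0268  0.314 ]
[ 0.5748 -0.0058  0.314 ]
[ 0.565  -0.0435  0.314 ]
[ 0.5492 -0.0231  0.314 ]
frame top by z .148, tri
[ 0.4647 -0.301   0.148 ] (array([ 0.4629, -0.3014,  0.1472]), np.float64(0.004001474447718661)) [ 0.4608 -0.3027  0.148 ]
[ 0.4871 -0.3501  0.148 ] (array([ 0.4867, -0.3513,  0.1452]), np.float64(0.002307527244328622)) [ 0.4852 -0.354   0.148 ]
frame feet z0
[ 0.4811 -0.2919  0.003 ]
[ 0.4432 -0.3091  0.003 ]
[ 0.4669 -0.3585  0.003 ]
caddy rim
[0.5154 0.3291 0.07  ]
[0.5001 0.2637 0.07  ]
[0.4313 0.2775 0.07  ]
[0.4488 0.3435 0.07  ]
rack board tops z.12
[0.5454 0.428  0.12  ]
[0.4204 0.4296 0.12  ]
[0.5295 0.3396 0.12  ]
[0.4048 0.3514 0.12  ]
[0.511  0.2522 0.12  ]
[0.3852 0.2654 0.12  ]
timer [ 0.4403 -0.0822  0.05  ]
tin [0.5602 0.1332 0.058 ]
salt [ 0.5996 -0.2163  0.09  ]
spice [ 0.6772 -0.199   0.105 ]
```

View pics/c2.png

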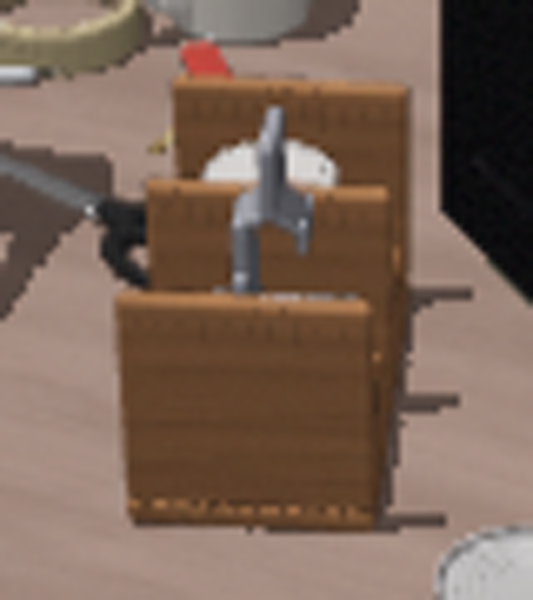

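Crop c1 confirms that the grey frame at top (436,208) is steel and stands on the drainer, and it shows the stand's hook at top (331,197). Crop c2 shows the caddy in the right bay with its neck towards the rack's front and its fin top at side (281,181). The stand's corner and lip estimates agree to 1 mm: seat (0.570,-0.0245), yaw 0.652. I'll check the fin and the neighbours once more, then move.

```bash
python3 - <<'E'
from h import *
np.set_printoptions(precision=4,suppress=True)
t=grab('top');s=grab('side')
print('fin side ray z.178',onz(s,281.2,181.2,.178), ray(s,281,181)[1])
for n,z,pts in [('purple1',.15,[(384,228),(391,212),(410,219),(403,236)]),('pink',.15,[(406,258),(414,242),(434,247),(425,263)]),('purple2',.15,[(441,243),(455,231),(471,243),(458,257)])]:
  print(n,[onz(t,u,v,z)[:2].round(3).tolist() for u,v in pts])
print('kettle lid z.2',onz(t,497,180,.2),onz(t,463,205,.1),onz(t,470,200,.03))
print('glassjars',onz(t,438,165,.1))
print('proj fin (guess)',proj(t,[.474,.3035,.178]),proj(s,[.474,.3035,.178]))
print('edge',onz(t,296,306,0),onz(t,360,312,0),onz(t,296,330,0))
E
```

```text
fin side ray z.178 [0.4782 0.3102 0.178 ] [ 0.0615  0.8603 -0.519 ]
purple1 [[0.478, -0.154], [0.515, -0.194], [0.474, -0.236], [0.434, -0.194]]
pink [[0.372, -0.173], [0.406, -0.216], [0.37, -0.262], [0.337, -0.217]]
purple2 [[0.372, -0.286], [0.389, -0.341], [0.338, -0.367], [0.316, -0.312]]
kettle lid z.2 [ 0.4703 -0.5083  0.2   ] [ 0.4642 -0.4239  0.1   ] [ 0.4878 -0.4847  0.03  ]
glassjars [ 0.6155 -0.4152  0.1   ]
proj fin (guess) [234.5714 287.5794] [279.9382 182.5133]
edge [0.3936 0.164  0.    ] [ 0.2999 -0.0095  0.    ] [0.3258 0.1915 0.    ]
```

>>> send_rows([
  {"gripper":0,"linear":[0.016,-0.047,0.01],"delta_rot":[0,0,-0.1]},
  {"gripper":0,"linear":[0.032,-0.094,0.02],"delta_rot":[0,0,-0.2]},
  {"gripper":0,"linear":[0.047,-0.14,0.03],"delta_rot":[0,0,-0.3]},
  {"gripper":0,"linear":[0.062,-0.187,0.04],"delta_rot":[0,0,-0.4]},
  {"gripper":0,"linear":[0.077,-0.233,0.05],"delta_rot":[0,0,-0.5]},
  {"gripper":0,"linear":[0.093,-0.28,0.06],"delta_rot":[0,0,-0.6]},
  {"gripper":0,"linear":[0.108,-0.326,0.07],"delta_rot":[0,0,-0.7]},
  {"gripper":0,"linear":[0.124,-0.373,0.075],"delta_rot":[0,0,-0.81]},
])

```text
clock: 1.1
position: [0.3055, 0.1715, 0.3074]
ee_rot: [0.001, 0.537, 0.843, 0.001]
contact_force: [0.8, 0.1, 1.1]
width: 0.043
gripper_force: 0.0
```

>>> send_rows([
  {"gripper":0,"linear":[0.016,-0.047,0],"delta_rot":[0,0,0]},
  {"gripper":0,"linear":[0.032,-0.094,0],"delta_rot":[0,0,0]},
  {"gripper":0,"linear":[0.047,-0.14,0],"delta_rot":[0,0,0]},
  {"gripper":0,"linear":[0.062,-0.187,0],"delta_rot":[0,0,0]},
  {"gripper":0,"linear":[0.077,-0.233,0],"delta_rot":[0,0,0]},
  {"gripper":0,"linear":[0.093,-0.28,0],"delta_rot":[0,0,0]},
  {"gripper":0,"linear":[0.108,-0.326,0],"delta_rot":[0,0,0]},
  {"gripper":0,"linear":[0.124,-0.373,0],"delta_rot":[0,0,0]},
])

```text
clock: 1.9
position: [0.4293, -0.202, 0.3064]
ee_rot: [0.0, 0.536, 0.844, 0.0]
contact_force: [0.8, 0.7, 0.2]
width: 0.0426
gripper_force: 0.0
```

>>> send_rows([
  {"gripper":0,"linear":[0.016,-0.048,0],"delta_rot":[0,0,0]},
  {"gripper":0,"linear":[0.032,-0.096,-0.01],"delta_rot":[0,0,0]},
  {"gripper":0,"linear":[0.032,-0.096,-0.06],"delta_rot":[0,0,0]},
  {"gripper":0,"linear":[0.032,-0.096,-0.11],"delta_rot":[0,0,0]},
  {"gripper":0,"linear":[0.032,-0.096,-0.13],"delta_rot":[0,0,0]},
  {"gripper":0,"linear":[0.032,-0.096,-0.13],"delta_rot":[0,0,0]},
])

```text
clock: 2.5
position: [0.459, -0.2944, 0.1725]
ee_rot: [-0.004, 0.536, 0.844, 0.001]
contact_force: [-0.6, -0.5, -0.3]
width: 0.0426
gripper_force: 0.0
```

```bash
python3 - <<'E'
from h import *
t=grab('top');s=grab('side');st=get_state();print(st['position'],st['qpos'])
a=cv2.resize(t['pixels'][170:260,380:460],(400,450),interpolation=2)
b=cv2.resize(s['pixels'][300:420,255:361],(398,450),interpolation=2)
cv2.imwrite('pics/c3.png',np.hstack([a,b]))
print(proj(s,[.4613,-.298,.18]),proj(s,[.4613,-.298,.15]))
E
```

```text
[ 0.4616495  -0.29629989  0.17685707] [-6.97521355e-01  2.72421894e-01  1.65047943e+00  9.23582234e-05
  1.21792398e+00 -1.13757875e+00]
[299.47583153 339.27562695] [299.57158487 349.63528202]
```

View pics/c3.png

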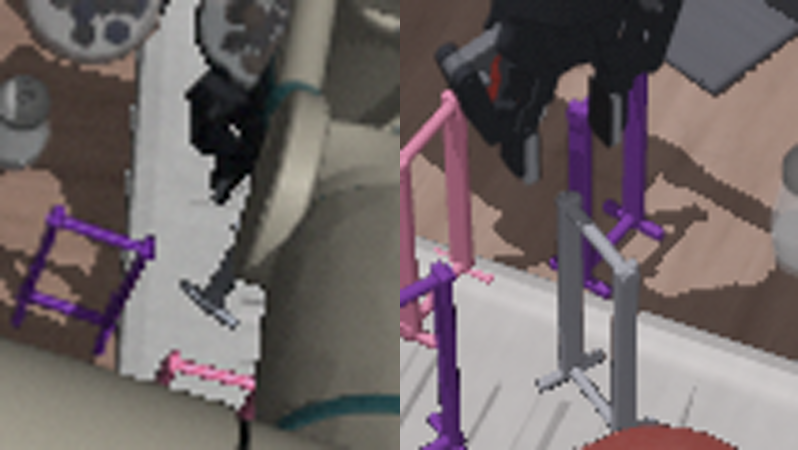

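Crop c3 shows the open fingers straddling the strap: tips at crop (530,165) and (610,130), strap top at (570,200). I'll descend and close.

>>> send_rows([
  {"gripper":0,"linear":[0,-0.002,-0.03],"delta_rot":[0,0,0]},
  {"gripper":0,"linear":[0,-0.002,-0.055],"delta_rot":[0,0,0]},
  {"gripper":0,"linear":[0,-0.002,-0.065],"delta_rot":[0,0,0]},
  {"gripper":0.3,"linear":[0,-0.002,-0.065],"delta_rot":[0,0,0]},
  {"gripper":0.6,"linear":[0,-0.002,-0.065],"delta_rot":[0,0,0]},
  {"gripper":1,"linear":[0,-0.002,-0.065],"delta_rot":[0,0,0]},
  {"gripper":1,"linear":[0,-0.002,-0.065],"delta_rot":[0,0,0]},
  {"gripper":1,"linear":[0,-0.002,-0.065],"delta_rot":[0,0,0]},
], newtons=70)

```text
clock: 3.4
position: [0.4623, -0.2988, 0.1131]
ee_rot: [0.002, 0.536, 0.844, -0.0]
contact_force: [-0.5, 1.2, 6.0]
width: 0.0128
gripper_force: 68.6
```

>>> send_rows([
  {"gripper":1,"linear":[0,0,0.02],"delta_rot":[0,0,0]},
  {"gripper":1,"linear":[0,0,0.05],"delta_rot":[0,0,0]},
  {"gripper":1,"linear":[0,0,0.09],"delta_rot":[0,0,0]},
  {"gripper":1,"linear":[0,0,0.13],"delta_rot":[0,0,0]},
  {"gripper":1,"linear":[0,0,0.17],"delta_rot":[0,0,0]},
  {"gripper":1,"linear":[0,0,0.2],"delta_rot":[0,0,0]},
  {"gripper":1,"linear":[0,0,0.21],"delta_rot":[0,0,0]},
  {"gripper":1,"linear":[0,0,0.21],"delta_rot":[0,0,0]},
])

```text
clock: 4.2
position: [0.4615, -0.2981, 0.3223]
ee_rot: [0.001, 0.536, 0.844, -0.0]
contact_force: [0.3, 0.7, -2.0]
width: 0.0127
gripper_force: 68.4
```

>>> send_rows([
  {"gripper":1,"linear":[0.005,0.03,0],"delta_rot":[0,0,0.03]},
  {"gripper":1,"linear":[0.012,0.07,0],"delta_rot":[0,0,0.07]},
  {"gripper":1,"linear":[0.018,0.11,0],"delta_rot":[0,0,0.11]},
  {"gripper":1,"linear":[0.025,0.155,0],"delta_rot":[0,0,0.15]},
  {"gripper":1,"linear":[0.032,0.2,0],"delta_rot":[0,0,0.19]},
  {"gripper":1,"linear":[0.038,0.24,0],"delta_rot":[0,0,0.21]},
  {"gripper":1,"linear":[0.042,0.262,0],"delta_rot":[0,0,0.213]},
  {"gripper":1,"linear":[0.042,0.262,0],"delta_rot":[0,0,0.213]},
])

```text
clock: 5.0
position: [0.5022, -0.0326, 0.3186]
ee_rot: [-0.003, 0.441, 0.898, 0.0]
contact_force: [-0.5, -0.2, -2.4]
width: 0.0124
gripper_force: 68.5
```

```bash
python3 - <<'E'
from h import *
t=grab('top');s=grab('side');st=get_state();print(st['position'],st['ee_rot'])
a=cv2.resize(t['pixels'][165:255,300:380],(400,450),interpolation=2)
b=cv2.resize(s['pixels'][180:300,290:396],(398,450),interpolation=2)
cv2.imwrite('pics/c4.png',np.hstack([a,b]))
E
```

```text
[ 0.50225527 -0.03569148  0.31915225] [-0.00182958  0.44238566  0.89682259 -0.00091148]
```

View pics/c4.png

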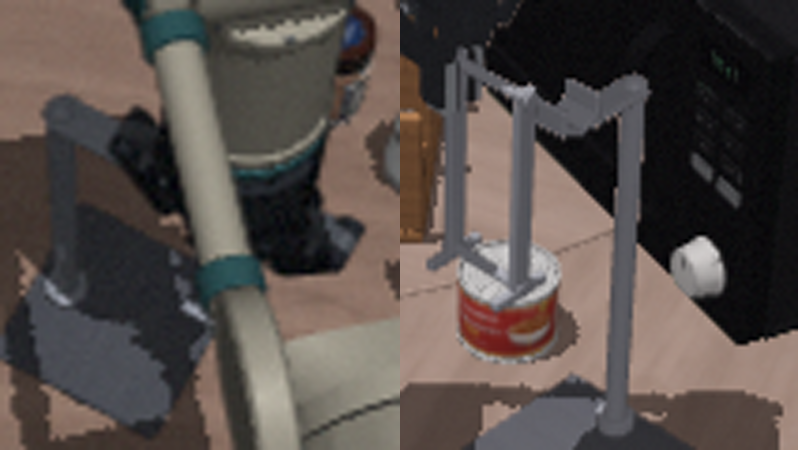

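Crop c4 (side half) shows the frame held upright in front of the hook: free strap top at (525,92), held strap at (465,58), hook V at (575,105). I'll compute the offset.

```bash
python3 - <<'E'
from h import *
s=grab('side')
k=3.755
for u,v in[(525,92),(465,60)]:
  print(onz(s,290+(u-400)/k,180+v/k,.356))
print('expect free strap',proj(s,[.5378,-.0822,.356]))
# free strap bottom foot centre approx (520,288)
print(onz(s,290+120/k,180+289/k,.206))
h=lambda x,y:np.array([.570+x*.795-y*.607,-.0245+x*.607+y*.795])
for x,y,z in[(-.0145,-.014,.314),(.0145,-.014,.314),(-.0145,.014,.314)]:
  p=proj(s,[*h(x,y),z]);print((p-[290,180])*k+[400,0])
E
```

```text
[ 0.53643489 -0.08903051  0.356     ]
[ 0.50722468 -0.05213625  0.356     ]
expect free strap [323.45618462 202.68464541]
[ 0.53783547 -0.07800617  0.206     ]
[563.87762056 106.71577872]
[597.26174618  87.83195484]
[529.76786169  87.97311072]
```

>>> send_rows([
  {"gripper":1,"linear":[0.012,0.009,0],"delta_rot":[0,0,0]},
  {"gripper":1,"linear":[0.024,0.018,0],"delta_rot":[0,0,0]},
  {"gripper":1,"linear":[0.036,0.027,0],"delta_rot":[0,0,0]},
  {"gripper":1,"linear":[0.048,0.036,0],"delta_rot":[0,0,0]},
  {"gripper":1,"linear":[0.048,0.036,0],"delta_rot":[0,0,0]},
  {"gripper":1,"linear":[0.048,0.036,-0.012],"delta_rot":[0,0,0]},
  {"gripper":1,"linear":[0.048,0.036,-0.024],"delta_rot":[0,0,0]},
  {"gripper":1,"linear":[0.048,0.036,-0.024],"delta_rot":[0,0,0]},
])

```text
clock: 5.95
position: [0.5492, 0.0, 0.2946]
ee_rot: [-0.003, 0.443, 0.896, -0.001]
contact_force: [0.2, 0.4, -1.6]
width: 0.013
gripper_force: 68.6
```

```bash
python3 - <<'E'
from h import *
s=grab('side');st=get_state();print(st['position'],st['ee_rot'],st['contact_force'])
cv2.imwrite('pics/c5.png',cv2.resize(s['pixels'][180:280,300:420],(720,600),interpolation=2))
E
```

```text
[ 5.49835134e-01 -7.60930775e-05  2.95707985e-01] [-1.63280576e-03  4.43119034e-01  8.96461062e-01 -6.47826711e-04] [-0.28423248 -0.24760174 -2.35445795]
```

View pics/c5.png

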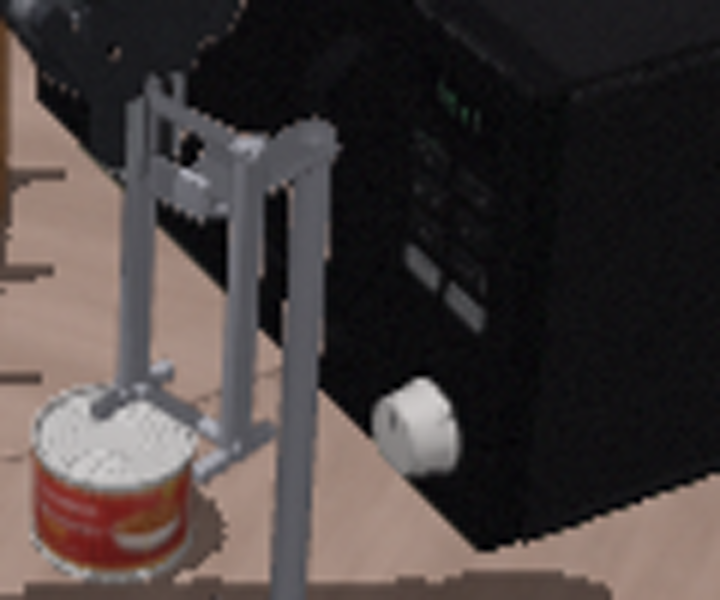

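Crop c5 shows the bar above the V, between the lips (hook at (195,185)), with both straps upright. I'll lower it slowly.

>>> send_rows([
  {"gripper":1,"linear":[0.001,0,-0.006],"delta_rot":[0,0,0]},
  {"gripper":1,"linear":[0.001,0,-0.012],"delta_rot":[0,0,0]},
  {"gripper":1,"linear":[0.001,0,-0.018],"delta_rot":[0,0,0]},
  {"gripper":1,"linear":[0.001,0,-0.022],"delta_rot":[0,0,0]},
  {"gripper":1,"linear":[0.001,0,-0.022],"delta_rot":[0,0,0]},
])

```text
clock: 6.5
position: [0.5518, 0.0001, 0.2745]
ee_rot: [-0.001, 0.443, 0.897, -0.0]
contact_force: [0.6, -0.1, -1.9]
width: 0.0126
gripper_force: 68.6
```

>>> send_rows([
  {"gripper":1,"linear":[0,0,-0.002],"delta_rot":[0,0,0]},
  {"gripper":1,"linear":[0,0,-0.004],"delta_rot":[0,0,0]},
  {"gripper":1,"linear":[0,0,-0.004],"delta_rot":[0,0,0]},
])

```text
clock: 6.8
position: [0.5521, 0.0001, 0.2711]
ee_rot: [-0.0, 0.443, 0.897, 0.0]
contact_force: [-0.4, -0.2, -2.7]
width: 0.0129
gripper_force: 68.6
```

>>> send_rows([
  {"gripper":1,"linear":[0,0,-0.002],"delta_rot":[0,0,0]},
  {"gripper":1,"linear":[0,0,-0.003],"delta_rot":[0,0,0]},
  {"gripper":1,"linear":[0,0,-0.003],"delta_rot":[0,0,0]},
])

```text
clock: 7.1
position: [0.5526, 0.0, 0.2697]
ee_rot: [0.001, 0.443, 0.897, 0.0]
contact_force: [-1.2, 0.1, 3.9]
width: 0.0127
gripper_force: 69.4
```

```bash
python3 - <<'E'
from h import *
s=grab('side');st=get_state();print(st['position'],st['ee_rot'],st['contact_force'],st['moment'])
cv2.imwrite('pics/c6.png',cv2.resize(s['pixels'][180:280,300:420],(720,600),interpolation=2))
E
```

```text
[5.52562981e-01 5.50612972e-05 2.69681062e-01] [1.11229225e-03 4.42934609e-01 8.96553151e-01 3.78712943e-04] [-1.5275743   0.94247013  4.67860787] [-0.05844271  0.15369119 -0.01300029]
```

View pics/c6.png

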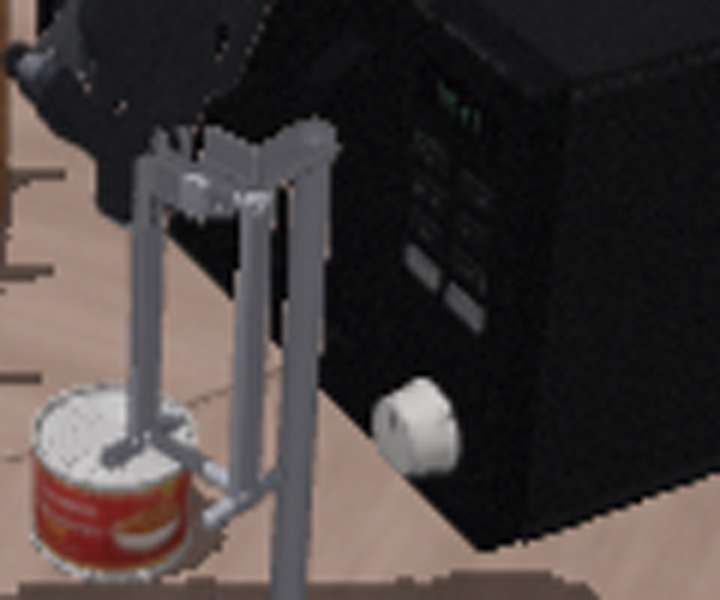

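Crop c6 shows the bar down in the trough behind the front lip at (205,190), and the contact force has turned upward, so it is seated. I'll release and rise.

>>> send_rows([
  {"gripper":0.6,"linear":[0,0,0],"delta_rot":[0,0,0]},
  {"gripper":0.4,"linear":[0,0,0],"delta_rot":[0,0,0]},
  {"gripper":0.2,"linear":[0,0,0],"delta_rot":[0,0,0]},
  {"gripper":0.2,"linear":[0,0,0.02],"delta_rot":[0,0,0]},
  {"gripper":0.2,"linear":[0,0,0.05],"delta_rot":[0,0,0]},
  {"gripper":0.2,"linear":[0,0,0.09],"delta_rot":[0,0,0]},
  {"gripper":0.2,"linear":[0,0,0.13],"delta_rot":[0,0,0]},
])

```text
clock: 7.85
position: [0.5519, 0.0001, 0.399]
ee_rot: [-0.001, 0.443, 0.897, -0.0]
contact_force: [1.2, 0.1, -0.0]
width: 0.0343
gripper_force: 0.0
```

>>> send_rows([
  {"gripper":0,"linear":[-0.01,0.04,0],"delta_rot":[0,0,-0.1]},
  {"gripper":0,"linear":[-0.02,0.085,-0.02],"delta_rot":[0,0,-0.22]},
  {"gripper":0,"linear":[-0.032,0.13,-0.04],"delta_rot":[0,0,-0.35]},
  {"gripper":0,"linear":[-0.044,0.175,-0.06],"delta_rot":[0,0,-0.48]},
  {"gripper":0,"linear":[-0.055,0.22,-0.08],"delta_rot":[0,0,-0.62]},
  {"gripper":0,"linear":[-0.066,0.26,-0.1],"delta_rot":[0,0,-0.75]},
  {"gripper":0,"linear":[-0.077,0.304,-0.12],"delta_rot":[0,0,-0.85]},
  {"gripper":0,"linear":[-0.077,0.304,-0.14],"delta_rot":[0,0,-0.85]},
])

```text
clock: 8.65
position: [0.4733, 0.3093, 0.257]
ee_rot: [-0.002, 0.772, 0.636, 0.001]
contact_force: [-0.0, -0.8, -0.4]
width: 0.0429
gripper_force: 0.0
```

```bash
python3 - <<'E'
from h import *
t=grab('top');s=grab('side');st=get_state();print(st['position'],st['ee_rot'],st['qpos'])
a=cv2.resize(s['pixels'][130:250,240:347],(400,450),interpolation=2)
b=cv2.resize(s['pixels'][180:300,290:397],(400,450),interpolation=2)
cv2.imwrite('pics/c7.png',np.hstack([a,b]))
P=st['position'];
for z in(P[2],.178):print(((proj(s,[P[0],P[1],z])-[240,130])*3.745))
E
```

```text
[0.47291633 0.30448407 0.25490707] [-6.57647060e-04  7.72279115e-01  6.35273640e-01 -3.45503964e-03] [ 4.48570471e-01  2.48638482e-01  1.48467109e+00 -3.67962592e-04
  1.41530786e+00  6.42689297e-01]
[145.1599149  105.90230499]
[148.02361789 196.07640809]
```

View pics/c7.png

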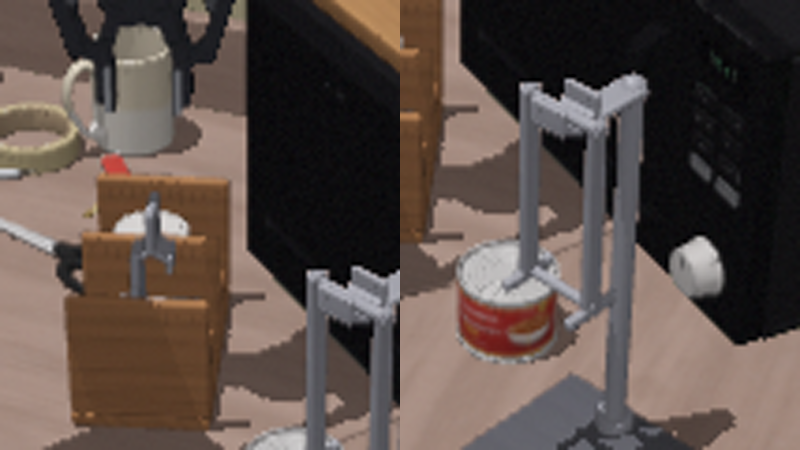

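Crop c7 shows the frame hanging straight in the hook. The fin is at (154,200), against an expected (148,196), so x needs about +4 mm. The fingers straddle it. I'll descend and grip.

>>> send_rows([
  {"gripper":0,"linear":[0.004,0,-0.04],"delta_rot":[0,0,0]},
  {"gripper":0,"linear":[0.004,0,-0.08],"delta_rot":[0,0,0]},
  {"gripper":0,"linear":[0.004,0,-0.1],"delta_rot":[0,0,0]},
  {"gripper":0,"linear":[0.004,0,-0.106],"delta_rot":[0,0,0]},
  {"gripper":0.4,"linear":[0.004,0,-0.106],"delta_rot":[0,0,0]},
  {"gripper":0.7,"linear":[0.004,0,-0.106],"delta_rot":[0,0,0]},
  {"gripper":1,"linear":[0.004,0,-0.106],"delta_rot":[0,0,0]},
  {"gripper":1,"linear":[0.004,0,-0.106],"delta_rot":[0,0,0]},
], newtons=70)

```text
clock: 9.55
position: [0.4795, 0.3044, 0.1537]
ee_rot: [0.0, 0.773, 0.634, 0.001]
contact_force: [-1.5, 0.1, 2.9]
width: 0.0069
gripper_force: 70.3
```

>>> send_rows([
  {"gripper":1,"linear":[0.002,0,0.015],"delta_rot":[0,0,0]},
  {"gripper":1,"linear":[0.002,0,0.035],"delta_rot":[0,0,0]},
  {"gripper":1,"linear":[0.002,0,0.06],"delta_rot":[0,0,0]},
  {"gripper":1,"linear":[0.002,0,0.085],"delta_rot":[0,0,0]},
  {"gripper":1,"linear":[0.002,0,0.11],"delta_rot":[0,0,0]},
  {"gripper":1,"linear":[0.002,0,0.135],"delta_rot":[0,0,0]},
  {"gripper":1,"linear":[0.002,0,0.15],"delta_rot":[0,0,0]},
  {"gripper":1,"linear":[0.002,0,0.15],"delta_rot":[0,0,0]},
])

```text
clock: 10.35
position: [0.4825, 0.3046, 0.305]
ee_rot: [0.001, 0.773, 0.634, 0.003]
contact_force: [0.5, -0.2, -3.1]
width: 0.0066
gripper_force: 69.5
```

>>> send_rows([
  {"gripper":1,"linear":[-0.003,-0.025,0],"delta_rot":[0,0,0.11]},
  {"gripper":1,"linear":[-0.007,-0.05,0],"delta_rot":[0,0,0.22]},
  {"gripper":1,"linear":[-0.011,-0.075,0],"delta_rot":[0,0,0.33]},
  {"gripper":1,"linear":[-0.015,-0.1,0],"delta_rot":[0,0,0.44]},
  {"gripper":1,"linear":[-0.019,-0.125,0],"delta_rot":[0,0,0.55]},
  {"gripper":1,"linear":[-0.023,-0.15,0],"delta_rot":[0,0,0.66]},
  {"gripper":1,"linear":[-0.027,-0.18,0],"delta_rot":[0,0,0.77]},
  {"gripper":1,"linear":[-0.027,-0.18,0],"delta_rot":[0,0,0.85]},
])

```text
clock: 11.15
position: [0.4528, 0.1206, 0.3011]
ee_rot: [-0.0, 0.443, 0.897, -0.002]
contact_force: [0.9, 1.1, -2.2]
width: 0.0064
gripper_force: 69.5
```

>>> send_rows([
  {"gripper":1,"linear":[0,0,-0.03],"delta_rot":[0,0,0]},
  {"gripper":1,"linear":[0,0,-0.06],"delta_rot":[0,0,0]},
  {"gripper":1,"linear":[0,0,-0.09],"delta_rot":[0,0,0]},
  {"gripper":1,"linear":[0,0,-0.12],"delta_rot":[0,0,0]},
  {"gripper":1,"linear":[0,0,-0.14],"delta_rot":[0,0,0]},
  {"gripper":1,"linear":[0,0,-0.148],"delta_rot":[0,0,0]},
  {"gripper":1,"linear":[0,0,-0.148],"delta_rot":[0,0,0]},
])

```text
clock: 11.85
position: [0.453, 0.1239, 0.1528]
ee_rot: [-0.001, 0.443, 0.897, -0.001]
contact_force: [-0.6, 0.1, -3.1]
width: 0.0067
gripper_force: 69.4
```

>>> send_rows([
  {"gripper":1,"linear":[0,0,-0.004],"delta_rot":[0,0,0]},
  {"gripper":1,"linear":[0,0,-0.007],"delta_rot":[0,0,0]},
  {"gripper":1,"linear":[0,0,-0.009],"delta_rot":[0,0,0]},
  {"gripper":1,"linear":[0,0,-0.009],"delta_rot":[0,0,0]},
])

```text
clock: 12.25
position: [0.4543, 0.1241, 0.1455]
ee_rot: [0.0, 0.443, 0.897, 0.0]
contact_force: [-0.3, -0.2, -4.1]
width: 0.0064
gripper_force: 69.4
```

>>> send_rows([
  {"gripper":1,"linear":[0,0,-0.001],"delta_rot":[0,0,0]},
  {"gripper":1,"linear":[0,0,-0.002],"delta_rot":[0,0,0]},
  {"gripper":1,"linear":[0,0,-0.002],"delta_rot":[0,0,0]},
])

```text
clock: 12.55
position: [0.4542, 0.124, 0.1433]
ee_rot: [0.0, 0.443, 0.897, 0.0]
contact_force: [0.7, 0.1, -4.2]
width: 0.0064
gripper_force: 69.4
```

>>> send_rows([
  {"gripper":1,"linear":[0,0,-0.001],"delta_rot":[0,0,0]},
  {"gripper":1,"linear":[0,0,-0.002],"delta_rot":[0,0,0]},
  {"gripper":1,"linear":[0,0,-0.003],"delta_rot":[0,0,0]},
  {"gripper":1,"linear":[0,0,-0.003],"delta_rot":[0,0,0]},
])

```text
clock: 12.95
position: [0.4545, 0.124, 0.1417]
ee_rot: [0.001, 0.443, 0.897, 0.0]
contact_force: [-2.9, -1.6, 6.3]
width: 0.0064
gripper_force: 70.9
```

>>> send_rows([
  {"gripper":0.7,"linear":[0,0,0],"delta_rot":[0,0,0]},
  {"gripper":0.4,"linear":[0,0,0],"delta_rot":[0,0,0]},
  {"gripper":0.2,"linear":[0,0,0],"delta_rot":[0,0,0]},
  {"gripper":0.2,"linear":[0,0,0.02],"delta_rot":[0,0,0]},
  {"gripper":0.2,"linear":[0,0,0.06],"delta_rot":[0,0,0]},
  {"gripper":0,"linear":[0,0,0.1],"delta_rot":[0,0,0]},
  {"gripper":0,"linear":[0,0,0.14],"delta_rot":[0,0,0]},
  {"gripper":0,"linear":[0,0,0.16],"delta_rot":[0,0,0]},
])

```text
clock: 13.75
position: [0.4557, 0.1243, 0.304]
ee_rot: [0.003, 0.443, 0.897, 0.002]
contact_force: [-0.1, 0.1, -1.0]
width: 0.0424
gripper_force: 0.0
```

```bash
python3 - <<'E'
from h import *
s=grab('side');t=grab('top');st=get_state();print(st['position'],st['qpos'],st['width'])
p=proj(s,[.454,.124,.08]);print(p,proj(s,[.454,.124,.166]),proj(s,[.454,.124,.0]))
pt=proj(t,[.454,.124,.08]);print(pt)
a=s['pixels'][int(p[1])-60:int(p[1])+60,int(p[0])-53:int(p[0])+54]
b=t['pixels'][int(pt[1])-60:int(pt[1])+60,int(pt[0])-53:int(pt[0])+54]
cv2.imwrite('pics/c8.png',np.hstack([cv2.resize(i,(400,450),interpolation=2) for i in(a,b)]))
g=cv2.cvtColor(a,cv2.COLOR_BGR2HSV)
m=((g[...,1]<45)&(g[...,2]>60)&(g[...,2]<230)).astype(np.uint8)
n,l,stt,cc=cv2.connectedComponentsWithStats(m)
for i in range(1,n):
  if stt[i,4]>40: print(stt[i]+np.array([int(p[0])-53,int(p[1])-60,0,0,0]))
E
```

```text
[0.45617384 0.12433651 0.30358076] [ 1.18719578e-01  8.04061129e-02  1.57650737e+00  8.73004883e-05
  1.47708575e+00 -5.34274152e-01] 0.04287274862971825
[279.190287   249.22039922] [278.26707918 222.93395167] [279.99537247 272.12261705]
[299.58114926 277.39461374]
[235 189  21   9  74]
[270 189  20   4  63]
[305 202  28  60 699]
[ 263  222   35   63 1211]
[226 266  26  42 570]
[305 268  27   9  48]
[305 282  28  27 471]
```

The caddy stands upright: its blob is at side (263–298, 222–285), with the top row as predicted. Before choosing the pitched regrasp pose, a quick arm-model check of the wrist angles.

```bash
cat > kin.py <<'E'
import numpy as np
from scipy.spatial.transform import Rotation as R
D=[(.2766,1.506,.1811,.5452,.2305),(.2724,1.6505,.4616,-.2963,.1769),(.2486,1.4847,.4729,.3045,.2549),(.0804,1.5765,.4562,.1243,.3036)]
A=[];b=[]
for j2,j3,x,y,z in D:
    A+= [[np.sin(j2),np.sin(j2+j3),0],[np.cos(j2),np.cos(j2+j3),1]];b+=[np.sqrt(x*x+y*y-.07**2),z]
sol,res,_,_=np.linalg.lstsq(np.array(A),np.array(b),rcond=None)
E
python3 - <<'E'
from kin import *
from scipy.optimize import brentq,fsolve
print(sol,res)
L1,L2,HT=sol
yaw=.652
for T in(.2,.28):
 H=HT+T
 for name,tcp in(('pick',[.454-.01,.124-.008,.07]),('hang',[.562,-.03,.13])):
  for beta in(.5,.8):
   d=np.array([np.cos(beta)*np.cos(yaw),np.cos(beta)*np.sin(yaw),-np.sin(beta)])
   W=np.array(tcp)-T*d
   rr=np.sqrt(W[0]**2+W[1]**2-.07**2);j1=np.arctan2(W[1],W[0])-np.arctan2(.07,rr)
   zz=W[2]-H;dd=np.hypot(rr,zz)
   c3=(dd**2-L1**2-L2**2)/2/L1/L2
   if abs(c3)>1: print(T,name,beta,'unreach',rr,zz);continue
   j3=np.arccos(c3);j2=np.arctan2(rr,zz)-np.arctan2(L2*np.sin(j3),L1+L2*np.cos(j3))
   for s in(1,-1):
    ty=s*np.array([-np.sin(yaw),np.cos(yaw),0]);Rt=np.c_[np.cross(ty,d),ty,d]
    Q=R.from_euler('y',-(j2+j3))*R.from_euler('z',-j1)*R.from_matrix(Rt)*R.from_euler('z',np.pi/2)
    e=Q.as_euler('ZYZ');e=(e+np.pi)%(2*np.pi)-np.pi
    print(T,name,beta,s,np.round([j1,j2,j3,*e],2),'or j6+pi')
E
```

```text
[ 0.55855994  0.42434822 -0.21670887] [3.83432537e-05]
0.2 pick 0.5 1 [-0.2   0.16  2.47  1.95  0.79 -1.02] or j6+pi
0.2 pick 0.5 -1 [-0.2   0.16  2.47  1.95  0.79  2.12] or j6+pi
0.2 pick 0.8 1 [-0.12  0.1   2.35  1.42  0.51 -0.43] or j6+pi
0.2 pick 0.8 -1 [-0.12  0.1   2.35  1.42  0.51  2.71] or j6+pi
0.2 hang 0.5 1 [-0.47  0.25  2.1   1.48  0.92 -0.63] or j6+pi
0.2 hang 0.5 -1 [-0.47  0.25  2.1   1.48  0.92  2.51] or j6+pi
0.2 hang 0.8 1 [-0.4   0.22  2.    1.03  0.78 -0.19] or j6+pi
0.2 hang 0.8 -1 [-0.4   0.22  2.    1.03  0.78  2.95] or j6+pi
0.28 pick 0.5 1 [-0.42  0.21  2.63  1.9   0.95 -1.25] or j6+pi
0.28 pick 0.5 -1 [-0.42  0.21  2.63  1.9   0.95  1.89] or j6+pi
0.28 pick 0.8 1 [-0.25  0.07  2.47  1.48  0.58 -0.63] or j6+pi
0.28 pick 0.8 -1 [-0.25  0.07  2.47  1.48  0.58  2.51] or j6+pi
0.28 hang 0.5 1 [-0.63  0.26  2.23  1.47  1.01 -0.82] or j6+pi
0.28 hang 0.5 -1 [-0.63  0.26  2.23  1.47  1.01  2.32] or j6+pi
0.28 hang 0.8 1 [-0.51  0.2   2.1   1.06  0.82 -0.34] or j6+pi
0.28 hang 0.8 -1 [-0.51  0.2   2.1   1.06  0.82  2.8 ] or j6+pi
```

```bash
cat >> kin.py <<'E'
def tool(yaw,beta,s):
    d=np.array([np.cos(beta)*np.cos(yaw),np.cos(beta)*np.sin(yaw),-np.sin(beta)])
    ty=s*np.array([-np.sin(yaw),np.cos(yaw),0]);return R.from_matrix(np.c_[np.cross(ty,d),ty,d])
def cur(st):
    q=st['ee_rot'];return R.from_quat([q[1],q[2],q[3],q[0]])
def fkR(q,s4,c):
    return R.from_euler('z',q[0])*R.from_euler('y',q[1]+q[2])*R.from_euler('z',s4*q[3])*R.from_euler('y',q[4])*R.from_euler('z',q[5])*R.from_euler('z',c*np.pi/2)
E
python3 - <<'E'
from kin import *
from rig import get_state
st=get_state();c=cur(st)
for k in(1,-1):print(k,(fkR(st['qpos'],1,k).inv()*c).magnitude())
for s in(1,-1):
  for b in(.6,.8): print(s,b,(tool(.652,b,s)*c.inv()).as_rotvec().round(3))
E
```

```text
1 4.831546567348854e-16
-1 3.141592653589793
1 0.6 [-0.148 -1.055  1.432]
1 0.8 [-0.119 -0.839  1.483]
-1 0.6 [ 1.066 -0.136 -1.432]
-1 0.8 [ 0.85  -0.107 -1.483]
```

>>> send_rows([
  {"gripper":-0.4,"linear":[-0.003,-0.002,0.005],"delta_rot":[0.077,-0.01,-0.117]},
  {"gripper":-0.4,"linear":[-0.007,-0.005,0.01],"delta_rot":[0.153,-0.019,-0.233]},
  {"gripper":-0.4,"linear":[-0.01,-0.008,0.015],"delta_rot":[0.23,-0.029,-0.35]},
  {"gripper":-0.4,"linear":[-0.015,-0.01,0.02],"delta_rot":[0.307,-0.038,-0.467]},
  {"gripper":-0.4,"linear":[-0.02,-0.013,0.025],"delta_rot":[0.383,-0.048,-0.583]},
  {"gripper":-0.4,"linear":[-0.023,-0.016,0.03],"delta_rot":[0.46,-0.058,-0.7]},
  {"gripper":-0.4,"linear":[-0.027,-0.018,0.03],"delta_rot":[0.536,-0.067,-0.816]},
  {"gripper":-0.4,"linear":[-0.03,-0.02,0.03],"delta_rot":[0.613,-0.077,-0.933]},
])

```text
clock: 14.65
position: [0.4238, 0.1038, 0.3289]
ee_rot: [-0.097, 0.774, 0.561, 0.277]
contact_force: [-0.4, -0.1, -0.4]
width: 0.0599
gripper_force: 0.0
```

```bash
cat > now.py <<'E'
from kin import *
from rig import get_state
np.set_printoptions(precision=4,suppress=True)
st=get_state();c=cur(st);q=st['qpos'];print(st['position'],q,c.apply([0,0,1]),c.apply([0,1,0]))
E
python3 - <<'E'
from now import *
for s4 in(1,-1):print(s4,(fkR(q,s4,1).inv()*c).magnitude())
L1,L2,HT=sol;d=c.apply([0,0,1])
r=L1*np.sin(q[1])+L2*np.sin(q[1]+q[2]);z=HT+L1*np.cos(q[1])+L2*np.cos(q[1]+q[2])
W0=R.from_euler('z',q[0]).apply([r,.07,z])
# P = W0 + T*(d+z)
print((st['position']-W0),d+[0,0,1],(st['position']-W0)/(d+[0,0,1]))
for b in(.6,.7,.8,.9): print(b,(tool(.652,b,-1)*c.inv()).as_rotvec())
E
```

```text
[0.4238 0.1038 0.3289] [-0.43   -0.1592  1.8933  0.6048  1.3365 -0.237 ] [ 0.3205  0.4615 -0.8273] [ 0.9222 -0.3516  0.1611]
1 4.744904746134192e-16
-1 1.20953371752264
[0.0945 0.1778 0.0631] [0.3205 0.4615 0.1727] [0.2948 0.3853 0.3656]
0.6 [ 0.4152 -0.1085 -0.5143]
0.7 [ 0.335  -0.0474 -0.5255]
0.8 [ 0.2547  0.0136 -0.5359]
0.9 [ 0.1741  0.0743 -0.5453]
```

>>> send_rows([
  {"gripper":0,"linear":[0.003,0.002,0],"delta_rot":[-0.077,0.01,0.117]},
  {"gripper":0,"linear":[0.007,0.005,0],"delta_rot":[-0.153,0.019,0.233]},
  {"gripper":0,"linear":[0.01,0.008,-0.005],"delta_rot":[-0.23,0.029,0.35]},
  {"gripper":0,"linear":[0.015,0.01,-0.01],"delta_rot":[-0.307,0.038,0.467]},
  {"gripper":0,"linear":[0.02,0.013,-0.015],"delta_rot":[-0.383,0.048,0.583]},
  {"gripper":0,"linear":[0.023,0.016,-0.02],"delta_rot":[-0.46,0.058,0.7]},
  {"gripper":0,"linear":[0.027,0.018,-0.025],"delta_rot":[-0.536,0.067,0.816]},
  {"gripper":0,"linear":[0.03,0.02,-0.03],"delta_rot":[-0.613,0.077,0.933]},
])

```text
clock: 15.45
position: [0.4542, 0.1241, 0.2985]
ee_rot: [-0.0, 0.441, 0.898, -0.002]
contact_force: [1.0, -0.6, 0.3]
width: 0.0427
gripper_force: 0.0
```

>>> send_rows([
  {"gripper":0,"linear":[0,0,-0.03],"delta_rot":[0,0,0]},
  {"gripper":0,"linear":[0,0,-0.07],"delta_rot":[0,0,0]},
  {"gripper":0,"linear":[0,0,-0.09],"delta_rot":[0,0,0]},
  {"gripper":0,"linear":[0,0,-0.09],"delta_rot":[0,0,0]},
])

```text
clock: 15.85
position: [0.4508, 0.1238, 0.2059]
ee_rot: [-0.004, 0.443, 0.897, -0.003]
contact_force: [0.4, -0.7, 0.5]
width: 0.0427
gripper_force: 0.0
```

```bash
python3 now.py
```

```text
[0.4508 0.1238 0.2059] [ 0.119   0.1361  1.756   0.      1.2593 -0.5343] [-0.0097 -0.0012 -1.    ] [ 0.794   0.6078 -0.0084]
```

>>> send_rows([
  {"gripper":0,"linear":[0.001,0,-0.03],"delta_rot":[0,0,0]},
  {"gripper":0,"linear":[0.001,0,-0.052],"delta_rot":[0,0,0]},
  {"gripper":0,"linear":[0.001,0,-0.058],"delta_rot":[0,0,0]},
  {"gripper":0.4,"linear":[0.001,0,-0.058],"delta_rot":[0,0,0]},
  {"gripper":0.8,"linear":[0.001,0,-0.058],"delta_rot":[0,0,0]},
  {"gripper":1,"linear":[0.001,0,-0.058],"delta_rot":[0,0,0]},
  {"gripper":1,"linear":[0.001,0,-0.058],"delta_rot":[0,0,0]},
  {"gripper":1,"linear":[0.001,0,-0.058],"delta_rot":[0,0,0]},
], newtons=70)

```text
clock: 16.65
position: [0.4559, 0.124, 0.1535]
ee_rot: [0.001, 0.443, 0.897, 0.001]
contact_force: [-0.1, -1.7, 5.5]
width: 0.0059
gripper_force: 72.1
```

>>> send_rows([
  {"gripper":1,"linear":[0,0,0.015],"delta_rot":[0,0,0]},
  {"gripper":1,"linear":[0,0,0.03],"delta_rot":[0,0,0.1]},
  {"gripper":1,"linear":[0,0,0.03],"delta_rot":[0,0,0.21]},
  {"gripper":1,"linear":[0,0,0.03],"delta_rot":[0,0,0.32]},
  {"gripper":1,"linear":[0,0,0.03],"delta_rot":[0,0,0.43]},
  {"gripper":1,"linear":[0,0,0.03],"delta_rot":[0,0,0.52]},
  {"gripper":1,"linear":[0,0,0.025],"delta_rot":[0,0,0.55]},
  {"gripper":1,"linear":[0,0,0.012],"delta_rot":[0,0,0.55]},
])

```text
clock: 17.45
position: [0.4559, 0.1243, 0.1646]
ee_rot: [0.001, 0.183, 0.983, 0.001]
contact_force: [0.7, 0.9, -3.2]
width: 0.0061
gripper_force: 70.9
```

>>> send_rows([
  {"gripper":1,"linear":[0,0,-0.005],"delta_rot":[0,0,0]},
  {"gripper":1,"linear":[0,0,-0.009],"delta_rot":[0,0,0]},
  {"gripper":1,"linear":[0,0,-0.011],"delta_rot":[0,0,0]},
  {"gripper":1,"linear":[0,0,-0.012],"delta_rot":[0,0,0]},
  {"gripper":1,"linear":[0,0,-0.012],"delta_rot":[0,0,0]},
])

```text
clock: 17.95
position: [0.4553, 0.124, 0.1538]
ee_rot: [0.0, 0.183, 0.983, 0.0]
contact_force: [-2.1, -1.2, 6.1]
width: 0.0058
gripper_force: 72.1
```

>>> send_rows([
  {"gripper":0.7,"linear":[0,0,0],"delta_rot":[0,0,0]},
  {"gripper":0.4,"linear":[0,0,0],"delta_rot":[0,0,0]},
  {"gripper":0.2,"linear":[0,0,0],"delta_rot":[0,0,0]},
  {"gripper":0.2,"linear":[0,0,0.02],"delta_rot":[0,0,0]},
  {"gripper":0.2,"linear":[0,0,0.06],"delta_rot":[0,0,0]},
  {"gripper":0,"linear":[0,0,0.1],"delta_rot":[0,0,0]},
  {"gripper":0,"linear":[-0.015,-0.03,0.13],"delta_rot":[0,0,0]},
  {"gripper":0,"linear":[-0.03,-0.07,0.13],"delta_rot":[0,0,0]},
])

```text
clock: 18.75
position: [0.4281, 0.0543, 0.2867]
ee_rot: [0.005, 0.181, 0.983, 0.001]
contact_force: [0.2, 0.1, 0.1]
width: 0.0424
gripper_force: 0.0
```

```bash
cat >> kin.py <<'E'
L1,L2,HT=sol;T=.37
def ik(tcp,Rt):
    d=Rt.apply([0,0,1]);W=np.array(tcp)-T*d
    rr=np.sqrt(W[0]**2+W[1]**2-.07**2);j1=np.arctan2(W[1],W[0])-np.arctan2(.07,rr)
    zz=W[2]-HT-T;c3=(rr*rr+zz*zz-L1**2-L2**2)/2/L1/L2
    j3=np.arccos(np.clip(c3,-1,1));j2=np.arctan2(rr,zz)-np.arctan2(L2*np.sin(j3),L1+L2*np.cos(j3))
    e=(R.from_euler('y',-(j2+j3))*R.from_euler('z',-j1)*Rt*R.from_euler('z',-np.pi/2)).as_euler('ZYZ')
    return np.round([j1,j2,j3,*((e+np.pi)%(2*np.pi)-np.pi),c3],2)
E
python3 - <<'E'
from now import *
from h import *
s=grab('side')
p=proj(s,[.4553,.124,.166]);print('fin top exp',p)
x0,y0=int(p[0])-40,int(p[1])-15
g=cv2.cvtColor(s['pixels'][y0:y0+85,x0:x0+80],cv2.COLOR_BGR2HSV)
m=((g[...,1]<45)&(g[...,2]>60)&(g[...,2]<230)).astype(np.uint8)
n,l,sv,cc=cv2.connectedComponentsWithStats(m)
for i in range(1,n):
  if sv[i,4]>300: print(sv[i]+np.array([x0,y0,0,0,0]))
yw=1.202;cx=np.array([np.cos(yw),np.sin(yw),0])
for b in(.35,.45,.6):
  for sg in(1,-1):
    Rt=tool(yw,b,sg);print(b,sg,'pick',ik(np.array([.4553,.124,.068])-.005*cx,Rt),'rot',(Rt*c.inv()).as_rotvec())
    R2=tool(.652,b,sg);print('   hang',ik([.566,-.0275,.13],R2),ik([.50,-.078,.15],R2))
E
```

```text
[0.4281 0.0543 0.2867] [-0.0358  0.0201  1.6824  0.0006  1.429  -1.2426] [ 0.0102  0.0002 -0.9999] [0.3561 0.9344 0.0038]
fin top exp [278.7698 222.8989]
[ 265  223   31   60 1182]
0.35 1 pick [-0.74  0.6   2.39  1.15  1.28  1.72 -0.73] rot [ 0.5372 -1.2154  1.3519]
   hang [-0.88  0.44  2.39  1.5   1.23  1.91 -0.73] [-1.1   0.38  2.4   1.27  1.31  1.95 -0.73]
0.35 -1 pick [-0.74  0.6   2.39  1.15  1.28 -1.42 -0.73] rot [ 1.2323  0.5527 -1.3529]
   hang [-0.88  0.44  2.39  1.5   1.23 -1.23 -0.73] [-1.1   0.38  2.4   1.27  1.31 -1.2  -0.73]
0.45 1 pick [-0.7   0.51  2.38  1.14  1.21  1.82 -0.72] rot [ 0.4935 -1.1174  1.3861]
   hang [-0.84  0.36  2.35  1.44  1.13  2.05 -0.71] [-1.07  0.3   2.37  1.23  1.24  2.07 -0.71]
0.45 -1 pick [-0.7   0.51  2.38  1.14  1.21 -1.32 -0.72] rot [ 1.1342  0.5092 -1.3879]
   hang [-0.84  0.36  2.35  1.44  1.13 -1.09 -0.71] [-1.07  0.3   2.37  1.23  1.24 -1.07 -0.71]
0.6 1 pick [-0.63  0.39  2.36  1.09  1.12  1.99 -0.71] rot [ 0.4274 -0.9693  1.4316]
   hang [-0.76  0.26  2.29  1.32  1.    2.28 -0.66] [-0.99  0.2   2.31  1.14  1.14  2.28 -0.67]
0.6 -1 pick [-0.63  0.39  2.36  1.09  1.12 -1.15 -0.71] rot [ 0.986   0.4433 -1.4346]
   hang [-0.76  0.26  2.29  1.32  1.   -0.86 -0.66] [-0.99  0.2   2.31  1.14  1.14 -0.86 -0.67]
```

>>> send_rows([
  {"gripper":-0.5,"linear":[-0.005,-0.01,0],"delta_rot":[0.083,0.037,-0.108]},
  {"gripper":-0.5,"linear":[-0.005,-0.015,0],"delta_rot":[0.167,0.075,-0.216]},
  {"gripper":-0.5,"linear":[-0.005,-0.02,0],"delta_rot":[0.25,0.112,-0.324]},
  {"gripper":-0.5,"linear":[-0.005,-0.02,0],"delta_rot":[0.334,0.15,-0.432]},
  {"gripper":-0.5,"linear":[-0.005,-0.02,0],"delta_rot":[0.417,0.187,-0.54]},
  {"gripper":-0.5,"linear":[-0.005,-0.02,0],"delta_rot":[0.5,0.225,-0.648]},
  {"gripper":-0.5,"linear":[-0.005,-0.02,0],"delta_rot":[0.584,0.262,-0.756]},
  {"gripper":-0.5,"linear":[-0.005,-0.02,0],"delta_rot":[0.668,0.3,-0.864]},
])

```text
clock: 19.6
position: [0.4208, 0.0335, 0.2821]
ee_rot: [-0.198, 0.559, 0.753, 0.286]
contact_force: [0.2, 1.4, -1.0]
width: 0.0641
gripper_force: 0.0
```

```bash
python3 - <<'E'
from now import *
from h import *
print('rot',(tool(1.202,.5,-1)*c.inv()).as_rotvec())
s=grab('side');yw=1.202
g=cv2.cvtColor(s['pixels'],cv2.COLOR_BGR2HSV)
m=((g[...,1]<45)&(g[...,2]>60)&(g[...,2]<230)).astype(np.uint8)
m[:218]=0;m[:,:255]=0;m[:,302:]=0;m[292:]=0
n,l,sv,cc=cv2.connectedComponentsWithStats(m);i=1+np.argmax(sv[1:,4])
def ext(P):P=np.array(P);return P[:,0].min().round(1),P[:,0].max().round(1),P[:,1].min().round(1),P[:,1].max().round(1)
ys,xs=np.nonzero(l==i)
def box(x0,x1,y0,y1,z0,z1,dx=0,dy=0):
  Rz=R.from_euler('z',yw)
  return [proj(s,Rz.apply([x+dx,y+dy,z])+[.4553,.124,0]) for x in(x0,x1) for y in(y0,y1) for z in(z0,z1)]
print('pot meas',xs[ys>262].min(),xs[ys>262].max()+1,ys.max()+1,'fin',xs[(ys<230)].min(),xs[ys<230].max()+1,ys.min())
for dy in(-.006,0,.006):print(dy,ext(box(-.032,.032,-.032,.032,0,.058,0,dy)),ext(box(-.004,.004,-.018,.018,.14,.166,0,dy)))
E
```

```text
[0.4208 0.0335 0.2821] [-0.6106  0.1299  1.7956  0.5802  1.6419 -0.991 ] [ 0.0215  0.6523 -0.7577] [0.9545 0.2121 0.2097]
rot [ 0.4046  0.1814 -0.5371]
pot meas 265 295 283 fin 273 286 223
-0.006 (np.float64(267.1), np.float64(296.8), np.float64(247.1), np.float64(281.7)) (np.float64(273.9), np.float64(288.3), np.float64(221.4), np.float64(233.3))
0 (np.float64(265.0), np.float64(294.7), np.float64(246.8), np.float64(281.4)) (np.float64(271.6), np.float64(286.1), np.float64(221.1), np.float64(232.9))
0.006 (np.float64(262.8), np.float64(292.6), np.float64(246.5), np.float64(281.0)) (np.float64(269.4), np.float64(283.9), np.float64(220.7), np.float64(232.6))
```

>>> send_rows([
  {"gripper":-0.5,"linear":[0,0,-0.01],"delta_rot":[0.08,0.036,-0.107]},
  {"gripper":-0.5,"linear":[0,0,-0.03],"delta_rot":[0.161,0.072,-0.214]},
  {"gripper":-0.5,"linear":[0,0,-0.05],"delta_rot":[0.242,0.108,-0.322]},
  {"gripper":-0.5,"linear":[0.002,0.005,-0.08],"delta_rot":[0.323,0.145,-0.43]},
  {"gripper":-0.5,"linear":[0.004,0.011,-0.12],"delta_rot":[0.404,0.181,-0.537]},
  {"gripper":-0.5,"linear":[0.004,0.011,-0.15],"delta_rot":[0.404,0.181,-0.537]},
  {"gripper":-0.5,"linear":[0.004,0.011,-0.166],"delta_rot":[0.404,0.181,-0.537]},
  {"gripper":-0.5,"linear":[0.004,0.011,-0.166],"delta_rot":[0.404,0.181,-0.537]},
])

```text
clock: 20.45
position: [0.4239, 0.0452, 0.1147]
ee_rot: [-0.289, 0.708, 0.489, 0.419]
contact_force: [0.8, 0.1, 1.0]
width: 0.0643
gripper_force: 0.0
```

```bash
python3 - <<'E'
from now import *
print('rot',(tool(1.202,.5,-1)*c.inv()).as_rotvec(),np.array([.4564,.1268,.068])-st['position'],st['contact_force'])
E
```

```text
[0.4239 0.0452 0.1147] [-0.8586  0.4632  2.2658  0.9299  1.2936 -1.1954] [ 0.311   0.8195 -0.4813] [ 0.9349 -0.3548 -0.    ]
rot [ 0.002  -0.0008 -0.0061] [ 0.0325  0.0816 -0.0467] [0.7644 0.074  1.0189]
```

>>> send_rows([
  {"gripper":-0.5,"linear":[0.008,0.02,-0.011],"delta_rot":[0,0,0]},
  {"gripper":-0.5,"linear":[0.016,0.041,-0.023],"delta_rot":[0,0,0]},
  {"gripper":-0.5,"linear":[0.024,0.061,-0.034],"delta_rot":[0,0,0]},
  {"gripper":-0.5,"linear":[0.03,0.075,-0.042],"delta_rot":[0,0,0]},
  {"gripper":-0.5,"linear":[0.032,0.081,-0.046],"delta_rot":[0,0,0]},
  {"gripper":-0.5,"linear":[0.032,0.081,-0.046],"delta_rot":[0,0,0]},
], newtons=30)

```text
clock: 21.05
position: [0.4563, 0.1268, 0.0706]
ee_rot: [-0.288, 0.707, 0.49, 0.42]
contact_force: [0.3, -0.7, 0.1]
width: 0.064
gripper_force: 0.0
```

>>> send_rows([
  {"gripper":-0.3,"linear":[0,0,0],"delta_rot":[0,0,0]},
  {"gripper":-0.15,"linear":[0,0,0],"delta_rot":[0,0,0]},
  {"gripper":0,"linear":[0,0,0],"delta_rot":[0,0,0]},
  {"gripper":0.1,"linear":[0,0,0],"delta_rot":[0,0,0]},
  {"gripper":0.3,"linear":[0,0,0],"delta_rot":[0,0,0]},
  {"gripper":0.3,"linear":[0,0,0],"delta_rot":[0,0,0]},
], newtons=30)

```text
clock: 21.65
position: [0.4568, 0.1256, 0.0708]
ee_rot: [-0.287, 0.708, 0.489, 0.421]
contact_force: [-0.8, -5.1, 4.6]
width: 0.0394
gripper_force: 30.2
```

>>> send_rows([
  {"gripper":1,"linear":[0,0,0],"delta_rot":[0,0,0]},
  {"gripper":1,"linear":[0,0,0],"delta_rot":[0,0,0]},
  {"gripper":1,"linear":[0,0,0.01],"delta_rot":[0,0,0]},
  {"gripper":1,"linear":[0,0,0.03],"delta_rot":[0,0,0]},
  {"gripper":1,"linear":[0,0,0.06],"delta_rot":[0,0,0]},
  {"gripper":1,"linear":[0,0,0.08],"delta_rot":[0,0,0]},
  {"gripper":1,"linear":[0,0,0.08],"delta_rot":[0,0,0]},
], newtons=100)

```text
clock: 22.35
position: [0.4562, 0.1258, 0.1508]
ee_rot: [-0.286, 0.708, 0.491, 0.42]
contact_force: [-0.4, 0.2, -3.8]
width: 0.038
gripper_force: 100.7
```

```bash
python3 - <<'E'
from now import *
from h import *
P=st['position'];yw=1.202
o=P-[*(.003*np.array([np.cos(yw),np.sin(yw)])),.0705];print('origin',o,st['width'],st['contact_force'],st['moment'])
s=grab('side')
g=cv2.cvtColor(s['pixels'],cv2.COLOR_BGR2HSV)
Rz=R.from_euler('z',yw)
pr=lambda x,y,z:proj(s,Rz.apply([x,y,z])+o)
for nm,q in[('fintop',(0,0,.166)),('fin L',(0,.018,.166)),('fin R',(0,-.018,.166)),('rim++',(.032,.032,.058)),('rim+-',(.032,-.032,.058)),('rim--',(-.032,-.032,.058)),('bot+-',(.032,-.032,0)),('bot--',(-.032,-.032,0)),('bot-+',(-.032,.032,0))]:print(nm,pr(*q).round(1),((pr(*q)-[240,190])*5.5).round())
cv2.imwrite('pics/c9.png',cv2.resize(s['pixels'][190:290,240:340],(550,550),interpolation=2))
E
```

```text
[0.4562 0.1258 0.1508] [-0.6486  0.3656  2.2706  1.0822  1.2602 -1.0692] [ 0.3141  0.8168 -0.4838] [ 0.9349 -0.3549  0.0077]
origin [0.4551 0.123  0.0803] 0.037972797517219395 [-0.3673  0.1781 -3.785 ] [-0.9023  0.3552  0.0265]
fintop [277.8 196.8] [208.  38.]
fin L [270.9 195.9] [170.  32.]
fin R [284.8 197.8] [246.  43.]
rim++ [270.9 223.2] [170. 182.]
rim+- [294.1 226.6] [297. 201.]
rim-- [287.5 240.7] [261. 279.]
bot+- [294.3 244. ] [299. 297.]
bot-- [288.  258.4] [264. 376.]
bot-+ [264.6 254.7] [135. 356.]
```

View pics/c9.png

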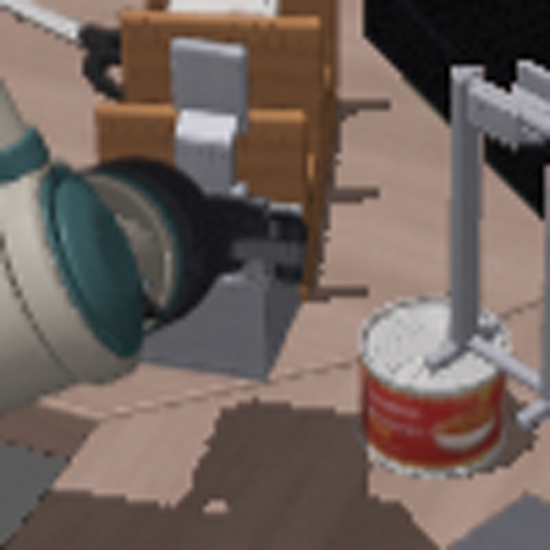

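Crop c9 shows the caddy held upright off the worktop: fin corners at (172,42) and (246,45), bottom corner at (266,378), all within about 2 px of prediction. I've now used all 10 pictures, so I go on by numbers. I'll measure the hanging frame and move out in front of it.

>>> send_rows([
  {"gripper":1,"linear":[0.0,-0.02,0],"delta_rot":[0,0,-0.07]},
  {"gripper":1,"linear":[0.002,-0.04,0],"delta_rot":[0,0,-0.14]},
  {"gripper":1,"linear":[0.005,-0.06,0],"delta_rot":[0,0,-0.21]},
  {"gripper":1,"linear":[0.009,-0.08,0],"delta_rot":[0,0,-0.28]},
  {"gripper":1,"linear":[0.013,-0.1,0],"delta_rot":[0,0,-0.35]},
  {"gripper":1,"linear":[0.017,-0.12,0],"delta_rot":[0,0,-0.42]},
  {"gripper":1,"linear":[0.021,-0.14,0],"delta_rot":[0,0,-0.49]},
  {"gripper":1,"linear":[0.024,-0.156,0],"delta_rot":[0,0,-0.55]},
])

```text
clock: 23.2
position: [0.4796, -0.0311, 0.1481]
ee_rot: [-0.163, 0.816, 0.277, 0.481]
contact_force: [0.1, 0.8, -2.6]
width: 0.0379
gripper_force: 101.4
```

```bash
python3 - <<'E'
from now import *
from h import *
print('rot',(tool(.652,.5,-1)*c.inv()).as_rotvec())
s=grab('side');t=grab('top');ps=s['pixels'].astype(int)
Rz=R.from_euler('z',.652);S=np.array([.570,-.0245,.300])
pr=lambda x,y,z:proj(s,Rz.apply([x,y,z])+S)
for z in(-.05,-.08,-.1):
  for y in(.0275,-.0275):
    p=pr(0,y,z);row=int(round(p[1]));c0=int(p[0])
    e=[pr(a,y+b,z)[0] for a in(-.007,.007) for b in(-.0035,.0035)]
    print(z,y,p.round(1),'edges',round(min(e),1),round(max(e),1),'row',c0-8,ps[row,c0-8:c0+9].mean(1).astype(int).tolist())
    print('   sat',(ps[row,c0-8:c0+9].max(1)-ps[row,c0-8:c0+9].min(1)).tolist())
E
```

```text
[ 0.4796 -0.0311  0.1481] [-1.0014  0.3199  2.4093  1.2798  1.1437 -1.1172] [ 0.6949  0.5318 -0.4841] [ 0.608  -0.7939  0.0006]
rot [ 0.0037 -0.0039 -0.0015]
-0.05 0.0275 [324.2 221.7] edges 321.0 327.3 row 316 [146, 147, 147, 147, 145, 145, 109, 101, 85, 85, 85, 106, 137, 138, 127, 56, 21]
   sat [35, 35, 36, 35, 36, 35, 5, 6, 6, 5, 5, 17, 36, 36, 34, 11, 1]
-0.05 -0.0275 [341.5 231.6] edges 338.3 344.7 row 333 [141, 142, 142, 142, 142, 143, 115, 103, 87, 85, 83, 99, 23, 10, 107, 98, 90]
   sat [35, 35, 37, 37, 36, 37, 8, 7, 6, 7, 7, 8, 1, 3, 9, 7, 5]
-0.08 0.0275 [323.9 232.1] edges 320.8 327.1 row 315 [147, 146, 146, 145, 144, 144, 129, 105, 98, 86, 86, 85, 129, 143, 143, 143, 143]
   sat [36, 34, 35, 36, 36, 35, 28, 5, 7, 6, 6, 6, 27, 35, 36, 36, 35]
-0.08 -0.0275 [341.  242.1] edges 337.8 344.2 row 332 [149, 149, 147, 147, 147, 148, 132, 106, 100, 85, 86, 85, 92, 112, 120, 102, 107]
   sat [35, 35, 36, 35, 36, 37, 27, 6, 7, 4, 6, 5, 14, 30, 28, 6, 6]
-0.1 0.0275 [323.8 238.8] edges 320.7 326.9 row 315 [148, 149, 151, 150, 151, 150, 134, 105, 98, 86, 86, 85, 125, 149, 149, 151, 149]
   sat [37, 36, 35, 38, 37, 36, 30, 6, 6, 7, 6, 5, 28, 35, 34, 34, 34]
-0.1 -0.0275 [340.7 248.9] edges 337.5 343.8 row 332 [140, 142, 142, 142, 140, 136, 114, 106, 97, 86, 86, 85, 117, 141, 122, 107, 106]
   sat [35, 36, 36, 36, 37, 36, 20, 7, 7, 5, 6, 6, 30, 36, 18, 6, 6]
```

>>> send_rows([
  {"gripper":1,"linear":[0.014,-0.005,0],"delta_rot":[0,0,0]},
  {"gripper":1,"linear":[0.028,-0.01,-0.004],"delta_rot":[0,0,0]},
  {"gripper":1,"linear":[0.042,-0.015,-0.008],"delta_rot":[0,0,0]},
  {"gripper":1,"linear":[0.053,-0.018,-0.012],"delta_rot":[0,0,0]},
  {"gripper":1,"linear":[0.057,-0.019,-0.015],"delta_rot":[0,0,0]},
  {"gripper":1,"linear":[0.057,-0.019,-0.015],"delta_rot":[0,0,0]},
  {"gripper":1,"linear":[0.057,-0.019,-0.015],"delta_rot":[0,0,0]},
])

```text
clock: 24.0
position: [0.5368, -0.0481, 0.135]
ee_rot: [-0.164, 0.814, 0.279, 0.482]
contact_force: [0.3, 0.6, -3.7]
width: 0.0379
gripper_force: 101.3
```

```bash
python3 - <<'E'
from now import *
from h import *
print('rot',(tool(.652,.5,-1)*c.inv()).as_rotvec())
Rz=R.from_euler('z',.652);S=np.array([.570,-.0245,.300])
P=st['position'];print('in stand axes: xo,yo',Rz.inv().apply(P-S)-[.003,0,0],'r',P[2]-.1128,st['contact_force'])
o=P-Rz.apply([.003,0,.0708])
s=grab('side');ps=s['pixels'].astype(int)
# fin top / front edges check: list grey columns along fin mid row
for z in(.160,.150):
  p=proj(s,Rz.apply([0,0,z])+o);e=[proj(s,Rz.apply([a,b,z])+o)[0] for a in(-.004,.004) for b in(-.018,.018)]
  r=int(round(p[1]));k=int(p[0]);print(p.round(1),min(e),max(e),k-14,ps[r,k-14:k+15].mean(1).astype(int).tolist(),(np.ptp(ps[r,k-14:k+15],axis=1)).tolist())
p=proj(s,Rz.apply([0,0,.166])+o);k=int(round(p[0]));r=int(p[1]);print('col',p.round(1),r-6,ps[r-6:r+8,k].mean(1).astype(int).tolist(),np.ptp(ps[r-6:r+8,k],axis=1).tolist())
E
```

```text
[ 0.5368 -0.0481  0.135 ] [-0.8953  0.3971  2.3068  1.3579  1.112  -1.0808] [ 0.694   0.5354 -0.4814] [ 0.6118 -0.791   0.0021]
rot [ 0.0031 -0.0005 -0.0063]
in stand axes: xo,yo [-0.0437  0.0014 -0.165 ] r 0.022247730265566215 [ 0.2536  0.5661 -3.6823]
[318.9 243.3] 312.0805914786296 325.7097533787671 304 [71, 72, 72, 138, 139, 140, 139, 140, 140, 111, 109, 109, 112, 130, 158, 173, 167, 156, 122, 99, 87, 87, 86, 120, 146, 147, 148, 148, 148] [22, 20, 20, 37, 38, 37, 38, 36, 36, 6, 8, 7, 8, 8, 9, 8, 8, 7, 8, 7, 7, 5, 6, 29, 36, 35, 35, 35, 35]
[318.8 246.7] 312.05084461329176 325.61700463642603 304 [151, 150, 149, 151, 122, 135, 149, 182, 192, 117, 107, 106, 106, 108, 108, 108, 106, 109, 112, 112, 96, 80, 86, 144, 143, 178, 138, 114, 113] [36, 35, 36, 22, 8, 2, 2, 2, 2, 7, 7, 5, 7, 7, 7, 7, 6, 6, 7, 6, 7, 5, 6, 3, 3, 8, 14, 31, 30]
col [318.9 241.2] 235 [152, 152, 149, 152, 152, 149, 141, 165, 173, 145, 115, 109, 108, 109] [36, 36, 37, 36, 36, 36, 28, 8, 8, 7, 8, 7, 7, 8]
```

>>> send_rows([
  {"gripper":1,"linear":[0.006,0.004,-0.002],"delta_rot":[0,0,0]},
  {"gripper":1,"linear":[0.012,0.008,-0.0025],"delta_rot":[0,0,0]},
  {"gripper":1,"linear":[0.018,0.012,-0.0025],"delta_rot":[0,0,0]},
  {"gripper":1,"linear":[0.024,0.017,-0.0025],"delta_rot":[0,0,0]},
  {"gripper":1,"linear":[0.03,0.021,-0.0025],"delta_rot":[0,0,0]},
  {"gripper":1,"linear":[0.03,0.021,-0.0025],"delta_rot":[0,0,0]},
])

```text
clock: 24.65
position: [0.5677, -0.027, 0.1329]
ee_rot: [-0.163, 0.814, 0.279, 0.483]
contact_force: [0.1, 0.2, -4.3]
width: 0.0377
gripper_force: 101.4
```

```bash
cat > chk.py <<'E'
from now import *
from h import *
Rz=R.from_euler('z',.652);S=np.array([.570,-.0245,.300])
P=st['position'];print('xo,yo',(Rz.inv().apply(P-S)-[.003,0,0])[:2],'r',P[2]-.1128,st['contact_force'],st['width'])
def frame():
  s=grab('side');ps=s['pixels'].astype(int)
  for z in(-.03,-.08,-.1):
    for y in(.0275,-.0275):
      p=proj(s,Rz.apply([0,y,z])+S);r=int(round(p[1]));k=int(p[0])
      w=ps[r,k-9:k+10];print(z,y,k-9,np.where(np.ptp(w,axis=1)<15,w.mean(1),0).astype(int).tolist())
  return s
E
python3 -c "
from chk import *
frame()"
```

```text
[ 0.5677 -0.027   0.1329] [-0.7959  0.4105  2.2844  1.44    1.0717 -1.0645] [ 0.6944  0.5351 -0.4811] [ 0.612  -0.7909  0.0036]
xo,yo [-0.0064 -0.0005] r 0.020147231671872032 [ 0.0674  0.1539 -4.2691] 0.03768668331039569
-0.03 0.0275 315 [0, 0, 0, 0, 0, 0, 0, 111, 103, 87, 86, 86, 0, 28, 49, 47, 111, 105, 100]
-0.03 -0.0275 332 [0, 0, 59, 19, 15, 14, 12, 110, 105, 93, 87, 86, 92, 20, 15, 10, 81, 91, 94]
-0.08 0.0275 314 [0, 0, 0, 0, 0, 0, 0, 0, 108, 101, 87, 88, 86, 0, 0, 0, 0, 0, 0]
-0.08 -0.0275 331 [110, 110, 110, 109, 99, 89, 0, 0, 107, 102, 89, 87, 87, 94, 0, 0, 105, 108, 104]
-0.1 0.0275 314 [0, 0, 0, 0, 0, 0, 0, 0, 108, 100, 86, 114, 110, 108, 105, 109, 112, 119, 137]
-0.1 -0.0275 331 [105, 105, 105, 103, 97, 87, 107, 99, 108, 99, 88, 87, 87, 0, 0, 0, 109, 108, 102]
```

>>> send_rows([
  {"gripper":1,"linear":[0.0025,0.002,-0.004],"delta_rot":[0,0,0]},
  {"gripper":1,"linear":[0.005,0.004,-0.009],"delta_rot":[0,0,0]},
  {"gripper":1,"linear":[0.005,0.004,-0.012],"delta_rot":[0,0,0]},
  {"gripper":1,"linear":[0.005,0.004,-0.015],"delta_rot":[0,0,0]},
  {"gripper":1,"linear":[0.005,0.004,-0.017],"delta_rot":[0,0,0]},
  {"gripper":1,"linear":[0.005,0.004,-0.017],"delta_rot":[0,0,0]},
])

```text
clock: 25.3
position: [0.5721, -0.0241, 0.1154]
ee_rot: [-0.163, 0.814, 0.278, 0.482]
contact_force: [0.3, 0.5, -2.9]
width: 0.0379
gripper_force: 101.4
```

```bash
python3 -c "
from chk import *
frame()"
```

```text
[ 0.5721 -0.0241  0.1154] [-0.7817  0.4525  2.2971  1.4836  1.0591 -1.1243] [ 0.6949  0.5341 -0.4815] [ 0.6104 -0.7921  0.0024]
xo,yo [-0.001  -0.0009] r 0.0026041322529037902 [ 0.317   0.4774 -2.8733] 0.03788920709798953
-0.03 0.0275 315 [0, 0, 0, 0, 0, 0, 0, 113, 102, 87, 87, 86, 0, 26, 49, 47, 110, 104, 101]
-0.03 -0.0275 332 [0, 0, 59, 17, 13, 8, 12, 112, 107, 92, 88, 87, 91, 20, 10, 12, 83, 90, 95]
-0.08 0.0275 314 [0, 0, 0, 0, 0, 0, 0, 0, 110, 100, 90, 88, 87, 0, 0, 0, 0, 0, 0]
-0.08 -0.0275 331 [167, 173, 166, 155, 0, 0, 0, 0, 108, 102, 87, 87, 86, 0, 0, 0, 106, 108, 106]
-0.1 0.0275 314 [0, 0, 0, 0, 0, 0, 0, 0, 109, 98, 90, 87, 99, 173, 169, 156, 0, 0, 0]
-0.1 -0.0275 331 [109, 110, 110, 110, 110, 102, 94, 90, 107, 97, 89, 88, 93, 0, 0, 0, 109, 109, 104]
```

Going well, and the frame hasn't moved. I'll lower gently until the bar takes the weight.

>>> send_rows([
  {"gripper":1,"linear":[0,0,-0.001],"delta_rot":[0,0,0]},
  {"gripper":1,"linear":[0,0,-0.002],"delta_rot":[0,0,0]},
  {"gripper":1,"linear":[0,0,-0.003],"delta_rot":[0,0,0]},
  {"gripper":1,"linear":[0,0,-0.003],"delta_rot":[0,0,0]},
  {"gripper":1,"linear":[0,0,-0.003],"delta_rot":[0,0,0]},
])

```text
clock: 25.85
position: [0.5724, -0.024, 0.1131]
ee_rot: [-0.163, 0.814, 0.278, 0.483]
contact_force: [0.1, 0.0, -1.2]
width: 0.0383
gripper_force: 101.5
```

>>> send_rows([
  {"gripper":1,"linear":[0,0,-0.0005],"delta_rot":[0,0,0]},
  {"gripper":1,"linear":[0,0,-0.001],"delta_rot":[0,0,0]},
  {"gripper":1,"linear":[0,0,-0.001],"delta_rot":[0,0,0]},
])

```text
clock: 26.15
position: [0.5728, -0.0238, 0.113]
ee_rot: [-0.163, 0.814, 0.278, 0.484]
contact_force: [-0.2, 0.1, 4.7]
width: 0.0376
gripper_force: 101.7
```

>>> send_rows([
  {"gripper":0,"linear":[0,0,0],"delta_rot":[0,0,0]},
  {"gripper":-0.1,"linear":[0,0,0],"delta_rot":[0,0,0]},
  {"gripper":-0.2,"linear":[0,0,0],"delta_rot":[0,0,0]},
  {"gripper":-0.3,"linear":[0,0,0],"delta_rot":[0,0,0]},
  {"gripper":-0.3,"linear":[0,0,0],"delta_rot":[0,0,0]},
  {"gripper":-0.3,"linear":[-0.004,-0.003,0.002],"delta_rot":[0,0,0]},
  {"gripper":-0.3,"linear":[-0.01,-0.008,0.006],"delta_rot":[0,0,0]},
  {"gripper":-0.3,"linear":[-0.018,-0.014,0.012],"delta_rot":[0,0,0]},
])

```text
clock: 26.95
position: [0.5536, -0.0381, 0.1239]
ee_rot: [-0.163, 0.814, 0.278, 0.482]
contact_force: [-0.3, 0.3, 0.3]
width: 0.0554
gripper_force: 0.0
```

>>> send_rows([
  {"gripper":-0.3,"linear":[-0.014,-0.011,0.009],"delta_rot":[0,0,0]},
  {"gripper":-0.3,"linear":[-0.028,-0.021,0.019],"delta_rot":[0,0,0]},
  {"gripper":-0.3,"linear":[-0.042,-0.032,0.029],"delta_rot":[0,0,0]},
  {"gripper":-0.3,"linear":[-0.06,-0.046,0.042],"delta_rot":[0,0,0]},
  {"gripper":-0.3,"linear":[-0.08,-0.061,0.055],"delta_rot":[0,0,0]},
  {"gripper":-0.3,"linear":[-0.1,-0.077,0.07],"delta_rot":[0,0,0]},
  {"gripper":-0.3,"linear":[-0.1,-0.077,0.09],"delta_rot":[0,0,0]},
  {"gripper":-0.3,"linear":[-0.1,-0.077,0.1],"delta_rot":[0,0,0]},
])

```text
clock: 27.75
position: [0.4537, -0.1162, 0.2251]
ee_rot: [-0.162, 0.815, 0.278, 0.483]
contact_force: [0.4, -0.2, -0.4]
width: 0.0557
gripper_force: 0.0
```

```bash
python3 - <<'E'
from chk import *
s=frame()
ps=s['pixels'].astype(int);o=S-[0,0,.258]
for nm,q in[('fintop',(0,0,.166)),('rim+-',(.032,-.032,.058)),('bot--',(-.032,-.032,0)),('bot+-',(.032,-.032,0)),('bot-+',(-.032,.032,0))]:print(nm,proj(s,Rz.apply(q)+o).round(1))
g=(np.ptp(ps,axis=2)<16)&(ps.mean(2)>60)&(ps.mean(2)<200)
p=proj(s,Rz.apply([0,0,.03])+o).astype(int)
for r in range(p[1]-18,p[1]+22,4):
  print(r,p[0]-32,''.join('#' if v else '.' for v in g[r,p[0]-32:p[0]+40]))
E
```

```text
[ 0.4537 -0.1162  0.2251] [-1.1874  0.2001  2.208   1.0405  1.3671 -0.8573] [ 0.6966  0.5316 -0.4819] [ 0.609  -0.7931  0.0054]
xo,yo [-0.151  -0.0023] r 0.11225404652991545 [ 0.417  -0.1935 -0.3787] 0.05572659510122563
-0.03 0.0275 315 [0, 0, 0, 0, 0, 0, 0, 108, 99, 85, 84, 84, 0, 24, 50, 45, 109, 102, 98]
-0.03 -0.0275 332 [0, 0, 59, 20, 12, 10, 14, 0, 104, 93, 85, 85, 86, 20, 10, 15, 81, 89, 93]
-0.08 0.0275 314 [0, 0, 0, 0, 0, 0, 0, 0, 109, 103, 87, 86, 86, 0, 0, 0, 0, 0, 0]
-0.08 -0.0275 331 [159, 170, 164, 156, 0, 0, 0, 0, 108, 102, 86, 85, 86, 93, 0, 0, 102, 106, 103]
-0.1 0.0275 314 [0, 0, 0, 0, 0, 0, 0, 0, 109, 102, 88, 86, 86, 106, 0, 156, 0, 0, 0]
-0.1 -0.0275 331 [101, 101, 103, 102, 102, 103, 95, 89, 106, 101, 87, 87, 85, 0, 0, 0, 107, 106, 101]
fintop [332.2 241.1]
rim+- [349.3 276.2]
bot-- [330.8 305.9]
bot+- [348.3 293.6]
bot-+ [312.5 293.4]
266 298 .........................################.......######..................
270 298 ........#...............######################.######...................
274 298 ...........###......#################################...................
278 298 .................####################################...................
282 298 ..................###################################...................
286 298 ..................###################################...................
290 298 ..................#####################################.................
294 298 ................######################################..#######.........
298 298 ..........####################################..........................
302 298 ........#############.........###########...........................####
```

>>> send_rows([
  {"gripper":-0.3,"linear":[-0.02,-0.015,0.04],"delta_rot":[0,0,0]},
  {"gripper":-0.3,"linear":[-0.03,-0.02,0.06],"delta_rot":[0,0,0]},
  {"gripper":-0.3,"linear":[-0.03,-0.02,0.06],"delta_rot":[0,0,0]},
  {"gripper":-0.3,"linear":[-0.03,-0.02,0.06],"delta_rot":[0,0,0]},
  {"gripper":-0.3,"linear":[-0.03,-0.02,0.06],"delta_rot":[0,0,0]},
  {"gripper":-0.3,"linear":[-0.03,-0.02,0.06],"delta_rot":[0,0,0]},
  {"gripper":-0.3,"linear":[-0.03,-0.02,0.06],"delta_rot":[0,0,0]},
  {"gripper":-0.3,"linear":[-0.03,-0.02,0.06],"delta_rot":[0,0,0]},
])

```text
clock: 28.6
position: [0.4243, -0.1346, 0.2834]
ee_rot: [-0.164, 0.814, 0.278, 0.482]
contact_force: [0.1, -0.1, -0.0]
width: 0.0557
gripper_force: 0.0
```

```bash
python3 - <<'E'
from h import *
from rig import sign_off
s=grab('side')['pixels'].astype(int);s2=cv2.imread('pics/side0.png').astype(int)
g=(np.ptp(s,axis=2)<16)&(s.mean(2)>60)&(s.mean(2)<200)
for r in(232,240,248,256,266,278,286,294,302):print(r,''.join('#' if v else '.' for v in g[r,298:370]))
# bystanders unchanged? mean abs diff around tin, timer, salt
for n,(u,v) in dict(tin=(319,260),timer=(283,322),salt=(363,355),jam=(282,192)).items():print(n,np.abs(s[v-14:v+14,u-12:u+12]-s2[v-14:v+14,u-12:u+12]).mean().round(1))
E
```

```text
232 ........................#####............######..#######................
240 ........................#########........#####...######.................
248 .........############..#######################...######.........#####...
256 .........#######.#############################..######............######
266 .........................################.......######..................
278 .................####################################...................
286 .................####################################...................
294 ................######################################..#######.........
302 ........#############........############...........................####
tin 20.0
timer 11.3
salt 4.0
jam 13.4
```

```bash
python3 -c "
from rig import sign_off
print(sign_off())"
```

```text
the job is handed in; nothing more can be done
None
```

The frame hangs upright in the stand's hook and the caddy hangs by its crook from the frame's bottom bar. Both were still at hand-in, at about 28.6 s on the robot's clock, with the gripper clear. The caddy was stood on the worktop and released twice before hanging, because the first spot left no room for the second grasp. I had used all 10 picture views by then, so I confirmed the final hang from image measurements and did not see it in a picture.

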